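# Drive a stuck seal out of the angled engraving holder

## Task

The brass seal is stuck in the sloping bore of the engraving holder. Take the slim steel drift that fits the bore (not the punch with the broad end) from its rest, push the seal out from the upper end of the bore so that it drops into the catch tray, then lay the drift back in the notches it came from. Do not ram the drift hard against the holder, and leave the punch and the other things on the desk where they are.

Things in the scene. Friction and masses are not known exactly. Their poses are not given: they have to be found in the camera images.
- holder: Fixed steel engraving holder. Origin: underside, below the lower mouth of its bore; z up, -x is its front. On two legs a block 46 x 46 x 90 mm slopes at 30 degrees to the level, with a round bore (18.5 mm diameter, 90 mm long) lengthwise right through. The bore lies in the plane y = 0 and rises from lower to upper mouth along (cos 30, 0, sin 30). A catch tray is in front.
- bore_top (a point): Centre of the bore's upper mouth, on the side of the holder away from the tray, 78 mm behind the origin (+x) and 130 mm above the desk. The drift goes in here. Only about 1.2 mm of play all round and a small chamfer: the tip of a held drift sags a little, so feel for the mouth.
- bore_mid (a point): Point on the bore axis 38 mm up from the lower mouth, 52 mm in from the upper mouth. A spring pad in the wall, 12 mm above the lower mouth, clamps the seal's shank: pushing the seal along takes roughly 5 to 20 N until its tail has passed the pad; the last 12 mm go easily but may still need a push.
- bore_bottom (a point): Centre of the bore's lower mouth, 85 mm above the desk, over the back wall of the catch tray. Inside, the tray spans x from -155 to -7 mm and y from -52 to 52 mm of the holder frame; rubber floor 10 mm, rim 48 mm above the desk.
- seal: Brass seal, 74 mm long, 0.1 to 0.2 kg: round head 34 mm in diameter and 14 mm thick, then a shank 17 mm in diameter and 60 mm long. Origin: centre of the head's engraved face; x runs along its axis from face to tail. At the start the shank is in the bore, the head against the lower mouth, so the tail stands 30 mm inside the upper mouth.
- seal_tail (a point): Centre of the tail end of the seal's shank
- seal_center (a point): Point on the seal's axis halfway along it
- rest: Fixed rest: dark wooden board 190 x 190 x 10 mm with steel V-notches. Two tools lie level in it side by side, axes 50 mm above the desk at y = +50 and -50 mm of its frame, handles to +x; which lies on which side varies. Origin: on the desk below the middle of the handles. The notches, 9 mm thick, are at x = 36 mm (rear of the handle) and x = -105 mm (shaft).
- drift: Steel drift to use, 200 mm long, 0.15 to 0.27 kg: round handle 24 mm in diameter, 90 mm long, dark grooves, then a shaft 16 mm in diameter, 110 mm long, its last 3 mm reduced to 10 mm. Origin: on the axis in the middle of the handle; x runs along the axis from tip to handle: tip at x = -155 mm, handle x = -45 to +45 mm, balance point x = -18 mm. Starts level in the rest.
- drift_tip (a point): Centre of the end of the drift's shaft
- flat_punch: Steel punch, not to be used: same handle and length as the drift, but the last 18 mm of its shaft is a broad round head 28 mm in diameter, which does not go into the bore. Same axes as the drift.
- tub: Bystander: round cream tub 71 mm wide, 30 mm high; origin at the centre of its underside
- paperweight: Bystander: dark bean-shaped paperweight 53 x 105 x 25 mm; origin at the centre of its underside
- inkwell: Bystander: square glass inkwell with a brass lid, 47 x 47 x 48 mm; origin at the centre of its underside
Things that resemble listed ones, but are neither listed nor needed, are in the scene too. Of the things that look like the seal, the larger one is meant.

How it is judged:
By the outcome, as a careful person would: the job done as asked, in the order asked, and still so for the second after the job is handed in, with the robot touching nothing.
It also fails if it takes over 61 s, if anything falls off the work surface, if the arm or the gripper's body presses on something with over 40 N, if the wrist force passes 120 N, or if a joint passes its speed limit or range.

## Robot

A 6-joint arm with a two-finger parallel gripper is mounted at the origin on a cart in front of the work surface, level with it; the furniture and walls round the work are solid. World frame = base frame: x ahead of the robot, y to its left, z up, the work surface at z = 0. Lengths are in m, angles in rad, forces in N, time in s.
With the tool pointing down it reaches from about 0.35 to 0.925 m from the base axis. Payload 6.4 kg.
Tool frame: the origin (TCP) lies midway between the tips of the shut fingers; the grasp point (between the pads) lies 19 mm behind it; x points along the fingers, y is the direction in which the jaws open and shut, and the axes are right-handed (so a half turn about x gives the same grasp; the last joint's range is limited). The gripper opens to 85 mm and grips with 20 to 120 N. Pads are 22 mm wide; open, the fingers measure 114 mm over their backs; the gripper's body (76 mm by 85 mm) begins 54 mm behind the grasp point. The pads swing forward as they close: fully open they stand 13 mm farther back than shut.
Start: joints at [-1.357, 0.245, 1.558, -0, 1.339, -0.174], TCP at [0.246, -0.602, 0.231] pointing down, gripper open.
Joint ranges: [-3.13, 3.13], [-1.02, 2.26], [0.13, 2.54], [-0.95, 4.09], [0.21, 2.88], [-2.74, 2.74]. Speed limits (rad/s): [2.57, 2.57, 3.14, 3.14, 3.14, 3.14].

## Interface

Orientations are given as [roll, pitch, yaw] about the fixed x, y, z axes, in that order (R = Rz(yaw) Ry(pitch) Rx(roll)).
In Python, from rig import env gives the robot as it stands.
- The arm moves only by the tool drive_tool, never from a script. Its argument "series" is a list of rows, each an object of numbers: "x", "y", "z": the shift along the tool's x, y, z in cm; "twist": the turn about the tool's x in rad. In form: [{"x": .., "y": .., "z": .., "twist": ..}, ...]. A call has 1 to 12 rows; each row shifts and turns the commanded pose from where the row before left it, along the tool's axes as they then stand; what a row does not reach is not made up. A row lasts 1/12 s, in which the tool goes at most 41.7 mm and 7.16 degrees, less where a joint would pass 70% of its speed; a pose out of reach is approached as far as the arm can. A call is refused whole if a number of a shift passes 4.17 or a number of a turn 0.125, either way. A call with a gripper value outside its range is refused whole. "jaw" is the closure in counts, from 0 (fully open) to 255 (shut), set as the call begins (left out, the last holds). The fingers move at their own pace and stop on an object; "force" is the grip in N (left out, the last holds). Time passes only in rows, so rows that do not move let the fingers close. It gives the time, the measured TCP pose, the force and the opening at its end, in the units of the state.
- env.get_state(): the state, without advancing time (a new reading comes with each control period).
- env.grab_frame(name): name is "side" or "top" or "wrist"; returns a dict with "img" (480x640x3 uint8, red, green, blue), "fx", "fy", "cx", "cy" (pixels), "rvec" (rotation vector, rad) and "tvec" (3), from world to camera coordinates, as OpenCV has them; the wrist camera has in their place "T_tool_cam" (4x4, takes a point from camera to tool coordinates, whose origin is the TCP and whose axes are the tool frame's). Camera axes: x right, y down, z forward; pixel columns grow to the right and rows downward; lengths in m; the calibration is good to about 2 mm. A picture is of the moment at which its call begins: read the wrist's pose just before it. There is no depth.
- env.hand_in(): hands the job in, once; it reports no verdict.
The state is a dict: "time_s": time; "q": joint angles; "joint_velocities": joint speeds; "tau": joint torques, N m; "eef_pos": TCP position; "tcp_rot": TCP orientation; "wrist_force": force on the tool from outside, world axes, zero at the start; "torque": the same for the moment, N m; "finger_gap": finger opening in m.
Only numpy, scipy, OpenCV 4.12 (cv2) and the standard library are available. Lean on these libraries where they do the work, as an engineer would, in place of code of your own. Each camera call takes 0.05 s, during which the arm holds its last target.

## Working session

There is one attempt and no reset: what is moved stays moved. The work goes in short steps, Python scripts to look and compute and a tool call to move; the robot and the scene stay as the last step left them, time stands still between calls to the robot, and variables do not carry over. Pictures are saved under pics/ and viewed, and the job is handed in when it is done.

Besides the shell and the picture viewer there is one more tool, called in YAML: its name, and indented under it one key for each argument. drive_tool: Moves the arm, as the interface text tells. Its arguments: {"type":"object","properties":{"series":{"type":"array","items":{"type":"object","properties":{"x":{"type":"number"},"y":{"type":"number"},"z":{"type":"number"},"twist":{"type":"number"}}}},"jaw":{"type":"number"},"force":{"type":"number"}},"required":["series"]}

```bash
ls; mkdir -p pics
cat > h.py <<'E'
import numpy as np, cv2, json
from rig import env
from scipy.spatial.transform import Rotation as R
def cam(n):
    f=env.grab_frame(n); return f
def save(n,f,crop=None,scale=1):
    im=f["img"]
    if crop: x0,y0,x1,y1=crop; im=im[y0:y1,x0:x1]
    im=cv2.resize(im,None,fx=scale,fy=scale,interpolation=cv2.INTER_CUBIC)
    cv2.imwrite("pics/"+n+".png",im[:,:,::-1])
def ext(f):
    Rm=cv2.Rodrigues(np.array(f["rvec"],float))[0]; return Rm,np.array(f["tvec"],float).ravel()
def ray(f,u,v):
    Rm,t=ext(f); d=Rm.T@np.array([(u-f["cx"])/f["fx"],(v-f["cy"])/f["fy"],1.]); return -Rm.T@t,d/np.linalg.norm(d)
def plane(f,u,v,z):
    o,d=ray(f,u,v); return o+d*(z-o[2])/d[2]
def proj(f,p):
    Rm,t=ext(f); c=Rm@np.array(p)+t; return np.array([f["fx"]*c[0]/c[2]+f["cx"],f["fy"]*c[1]/c[2]+f["cy"]])
def tri(*l):
    A=0;b=0
    for f,u,v in l:
        o,d=ray(f,u,v);P=np.eye(3)-np.outer(d,d);A=A+P;b=b+P@o
    return np.linalg.solve(A,b)
E
python3 - <<'E'
from h import *
import pickle
s=env.get_state();print({k:np.round(v,3).tolist() for k,v in s.items()})
F={}
for n in("side","top","wrist"):
    F[n]=cam(n);save(n+"0",F[n]);
    print(n,{k:np.round(v,3).tolist() for k,v in F[n].items() if k!="img"})
pickle.dump(F,open("F0.pkl","wb"))
for n in("side","top"): print(ray(F[n],320,240))
E
```

```text
pics
{'time_s': 0.0, 'q': [-1.357, 0.246, 1.559, 0.0, 1.339, -0.174], 'joint_velocities': [0.001, 0.001, 0.001, -0.001, -0.002, -0.0], 'tau': [-0.0, -42.95, -32.613, -0.0, 0.005, 0.0], 'eef_pos': [0.246, -0.601, 0.23], 'tcp_rot': [-1.75, 1.569, 1.779], 'wrist_force': [-0.463, 0.341, 0.166], 'torque': [-0.02, -0.04, 0.017], 'finger_gap': 0.085}
side {'fx': 562.785, 'fy': 562.785, 'cx': 319.656, 'cy': 233.76, 'rvec': [0.017, 2.604, -1.703], 'tvec': [0.464, 0.087, 1.22]}
top {'fx': 453.964, 'fy': 453.964, 'cx': 321.42, 'cy': 237.253, 'rvec': [2.167, -2.167, 0.128], 'tvec': [-0.016, 0.502, 0.895]}
wrist {'fx': 344.652, 'fy': 344.652, 'cx': 326.4, 'cy': 235.026, 'T_tool_cam': [[-0.0, -0.282, 0.959, -0.142], [1.0, -0.001, -0.0, 0.001], [0.0, 0.959, 0.282, -0.072], [0.0, 0.0, 0.0, 1.0]]}
(array([0.50260086, 1.0700511 , 0.55999803]), array([-0.03192936, -0.91119777, -0.41073   ]))
(array([ 0.39972443, -0.01057899,  0.94561655]), array([ 0.10518993, -0.00309651, -0.99444733]))
```

View pics/top0.png

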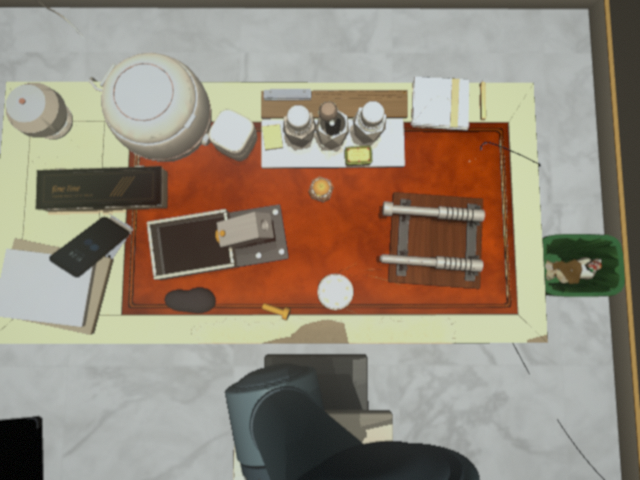

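View pics/side0.png

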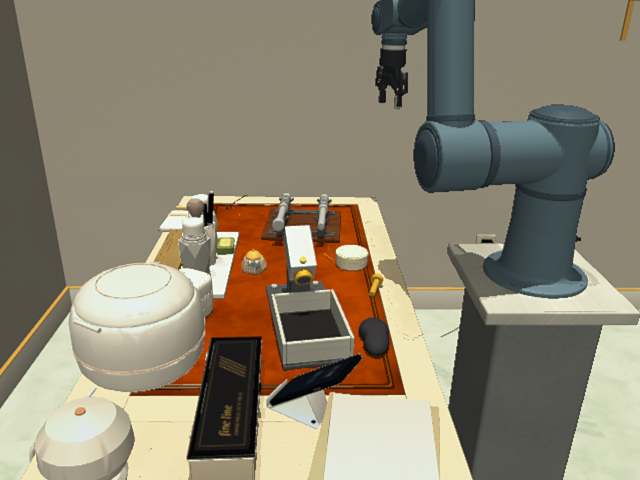

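View pics/wrist0.png

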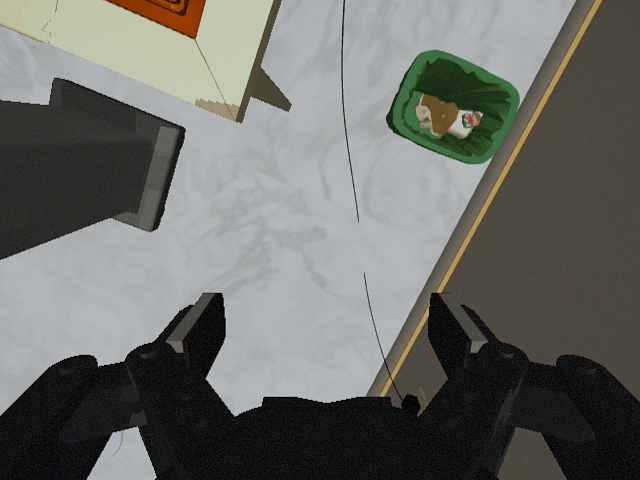

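Run:
```python
from h import *
import pickle
F=pickle.load(open("F0.pkl","rb"))
save("c1",F["top"],(365,180,505,300),5.5)
save("c2",F["top"],(135,180,305,300),4.5)
save("c3",F["side"],(240,180,400,360),3.3)
```

```text
(no output)
```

View pics/c1.png

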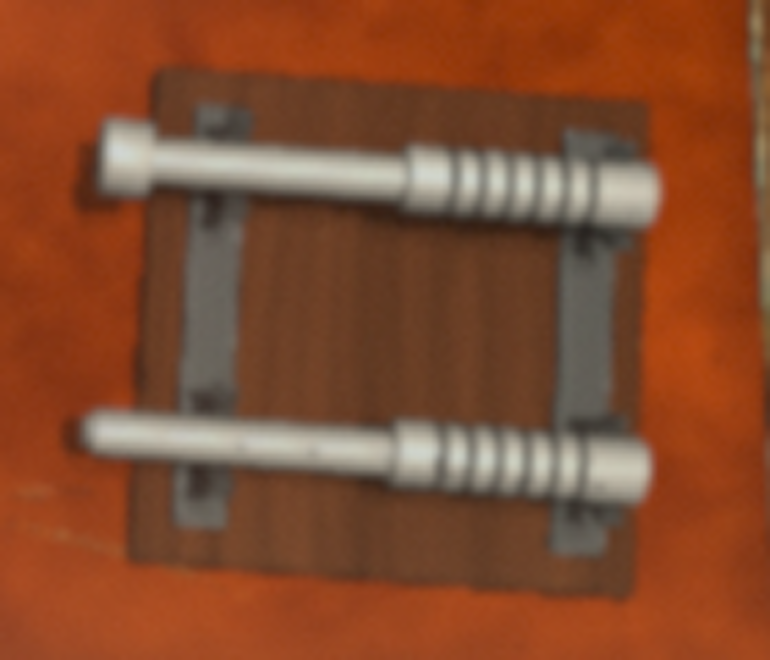

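View pics/c2.png

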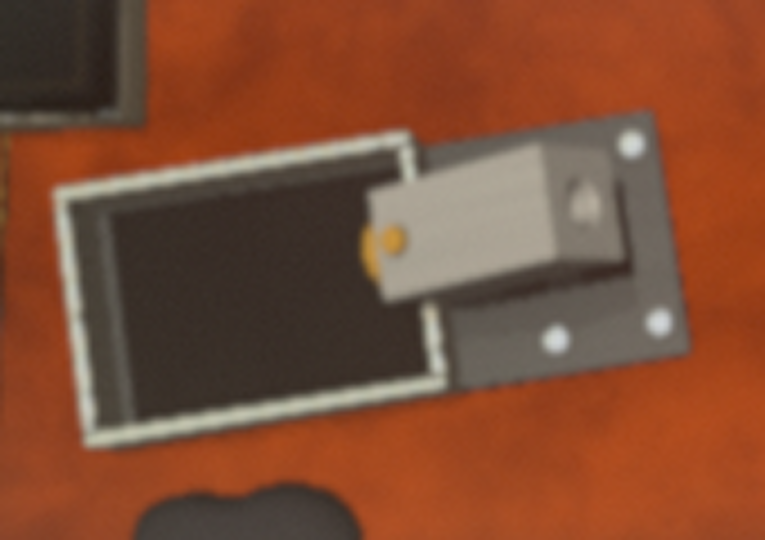

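View pics/c3.png

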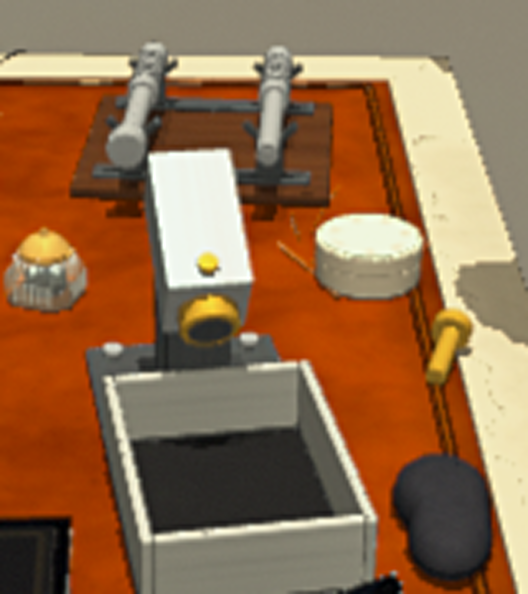

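The tools are at top-view pixels (380–484, 205–220), upper, with a broad head at the left end, and (380–484, 258–266), lower, with a slim plain shaft. The lower one is the drift, and the crop confirms this. The brass pin lying at (275,311) is the decoy seal. The real seal's head shows at (300–305, 276) in the side view, under the holder block.

```bash
cat >> h.py <<'E'
def rigid2(P,Q): # P model Nx2 -> Q world
    pc,qc=P.mean(0),Q.mean(0);H=(P-pc).T@(Q-qc);a=np.arctan2(H[0,1]-H[1,0],H[0,0]+H[1,1])
    Rm=np.array([[np.cos(a),-np.sin(a)],[np.sin(a),np.cos(a)]]);t=qc-Rm@pc
    return a,t,Q-(P@Rm.T+t)
E
python3 - <<'E'
from h import *
import pickle
F=pickle.load(open("F0.pkl","rb"));f=F["top"]
c=lambda u,v:(u/5.5+365,v/5.5+180)
print("drift tip",plane(f,*c(83,430),.05),"end",plane(f,*c(651,470),.05))
print("punch tip",plane(f,*c(98,156),.05),"end",plane(f,*c(661,193),.05))
c=lambda u,v:(u/4.5+135,v/4.5+180)
px=[(540,143),(555,263),(610,150),(628,265),(367,190),(385,300)]
M=np.array([(.0665,-.023,.150),(.0665,.023,.150),(.0895,-.023,.110),(.0895,.023,.110),(-.0115,-.023,.105),(-.0115,.023,.105)])
# sign of y: holder +x -> image right (-Y world), z up => holder +y -> world +X(image up)
M[:,1]*=-1
Q=np.array([plane(f,*c(*p),m[2])[:2] for p,m in zip(px,M)])
a,t,r=rigid2(M[:,:2],Q);print("holder yaw",a,"org",t,"res mm",np.round(r*1000,1).tolist())
Rm=np.array([[np.cos(a),-np.sin(a)],[np.sin(a),np.cos(a)]]);print("top mouth",Rm@[.078,0]+t)
tr=[(55,190),(408,135),(447,385),(90,445)]
print([plane(f,*c(*p),.048).round(4).tolist() for p in tr])
print(proj(F["side"],[*(t),.085]),proj(F["side"],[*(Rm@[.0665,0]+t),.150]))
s=env.get_state(); T=R.from_euler("xyz",s["tcp_rot"]).as_matrix();print(T.round(3))
E
```

```text
drift tip [ 0.45833991 -0.13213966  0.05      ] end [ 0.44393444 -0.33614981  0.05      ]
punch tip [ 0.55814143 -0.13908774  0.05      ] end [ 0.54462282 -0.34384963  0.05      ]
holder yaw -1.4199575434450231 org [0.50062336 0.16410926] res mm [[0.8, 0.4], [-1.3, 0.7], [1.2, -0.2], [-1.2, -1.3], [0.4, 1.1], [0.0, -0.6]]
top mouth [0.51234422 0.08699492]
[[0.5302, 0.3308, 0.048], [0.555, 0.1753, 0.048], [0.4439, 0.1557, 0.048], [0.4178, 0.3109, 0.048]]
[302.87620851 273.40916722] [297.83473012 226.21843122]
[[-0.     0.378 -0.926]
 [ 0.002 -0.926 -0.378]
 [-1.    -0.002 -0.   ]]
```

```bash
cat >> h.py <<'E'
def pose():
    s=env.get_state(); return np.array(s["eef_pos"]),R.from_euler("xyz",s["tcp_rot"]).as_matrix(),s
def yawy(T): return np.arctan2(T[1,1],T[0,1])
def plan(target,yaw,n,p=None,T=None,nt=None):
    """rows to reach target TCP (world) & tool-y yaw; prints"""
    if p is None: p,T,_=pose()
    p=np.array(p,float);y=yawy(T);dy=(yaw-y+np.pi)%(2*np.pi)-np.pi
    nt=nt or n; rows=[]
    for i in range(n):
        rem=(np.array(target)-p)/(n-i)
        ax=np.array([0,0,-1.]);ay=np.array([np.cos(y),np.sin(y),0]);az=np.cross(ax,ay)
        sh=np.round(np.array([rem@ax,rem@ay,rem@az])*100,2)
        tw=round(-dy/nt,3) if i<nt else 0
        p=p+(sh[0]*ax+sh[1]*ay+sh[2]*az)/100;y-=tw
        rows.append({"x":sh[0],"y":sh[1],"z":sh[2],"twist":tw})
    print("end",p,y)
    for r in rows: print(json.dumps({k:float(v) for k,v in r.items()}))
    return p,y
E
python3 - <<'E'
from h import *
plan([.529,-.022,.20],.151,24,nt=14)
E
```

```text
end [ 0.52896977 -0.02196549  0.20001807] 0.14703900531715744
{"x": 0.13, "y": -1.79, "z": -2.01, "twist": -0.095}
{"x": 0.13, "y": -1.59, "z": -2.17, "twist": -0.095}
{"x": 0.13, "y": -1.38, "z": -2.31, "twist": -0.095}
{"x": 0.13, "y": -1.15, "z": -2.43, "twist": -0.095}
{"x": 0.13, "y": -0.92, "z": -2.52, "twist": -0.095}
{"x": 0.13, "y": -0.67, "z": -2.6, "twist": -0.095}
{"x": 0.13, "y": -0.42, "z": -2.65, "twist": -0.095}
{"x": 0.13, "y": -0.17, "z": -2.68, "twist": -0.095}
{"x": 0.13, "y": 0.09, "z": -2.69, "twist": -0.095}
{"x": 0.12, "y": 0.34, "z": -2.66, "twist": -0.095}
{"x": 0.13, "y": 0.59, "z": -2.62, "twist": -0.095}
{"x": 0.12, "y": 0.84, "z": -2.55, "twist": -0.095}
{"x": 0.13, "y": 1.07, "z": -2.46, "twist": -0.095}
{"x": 0.12, "y": 1.3, "z": -2.35, "twist": -0.095}
{"x": 0.13, "y": 1.52, "z": -2.22, "twist": 0.0}
{"x": 0.12, "y": 1.52, "z": -2.22, "twist": 0.0}
{"x": 0.13, "y": 1.52, "z": -2.21, "twist": 0.0}
{"x": 0.12, "y": 1.52, "z": -2.22, "twist": 0.0}
{"x": 0.13, "y": 1.52, "z": -2.21, "twist": 0.0}
{"x": 0.12, "y": 1.52, "z": -2.22, "twist": 0.0}
{"x": 0.13, "y": 1.52, "z": -2.21, "twist": 0.0}
{"x": 0.12, "y": 1.52, "z": -2.22, "twist": 0.0}
{"x": 0.13, "y": 1.53, "z": -2.21, "twist": 0.0}
{"x": 0.12, "y": 1.52, "z": -2.22, "twist": 0.0}
```

drive_tool:
  series:
    - {"x": 0.13,"y": -1.8,"z": -2.0,"twist": -0.095}
    - {"x": 0.13,"y": -1.6,"z": -2.2,"twist": -0.095}
    - {"x": 0.13,"y": -1.4,"z": -2.3,"twist": -0.095}
    - {"x": 0.13,"y": -1.15,"z": -2.4,"twist": -0.095}
    - {"x": 0.13,"y": -0.9,"z": -2.5,"twist": -0.095}
    - {"x": 0.13,"y": -0.7,"z": -2.6,"twist": -0.095}
    - {"x": 0.13,"y": -0.4,"z": -2.65,"twist": -0.095}
    - {"x": 0.13,"y": -0.2,"z": -2.7,"twist": -0.095}
    - {"x": 0.13,"y": 0.1,"z": -2.7,"twist": -0.095}
    - {"x": 0.12,"y": 0.3,"z": -2.65,"twist": -0.095}
    - {"x": 0.13,"y": 0.6,"z": -2.6,"twist": -0.095}
    - {"x": 0.12,"y": 0.85,"z": -2.55,"twist": -0.095}

```text
time_s: 1.15
eef_pos: [0.3871, -0.3106, 0.2156]
tcp_rot: [-2.476, 1.57, 2.197]
wrist_force: [0.6, 0.1, 0.0]
finger_gap: 0.0855
```

drive_tool:
  series:
    - {"x": 0.13,"y": 1.1,"z": -2.5,"twist": -0.095}
    - {"x": 0.12,"y": 1.3,"z": -2.35,"twist": -0.095}
    - {"x": 0.13,"y": 1.5,"z": -2.2}
    - {"x": 0.12,"y": 1.5,"z": -2.2}
    - {"x": 0.13,"y": 1.5,"z": -2.2}
    - {"x": 0.12,"y": 1.5,"z": -2.2}
    - {"x": 0.13,"y": 1.5,"z": -2.2}
    - {"x": 0.12,"y": 1.5,"z": -2.2}
    - {"x": 0.13,"y": 1.5,"z": -2.2}
    - {"x": 0.12,"y": 1.5,"z": -2.2}
    - {"x": 0.13,"y": 1.5,"z": -2.2}
    - {}

```text
validation failed for argument at $.se...
```

Run:
```python
from h import *
import pickle
p,T,s=pose();f=cam("wrist");print(s["time_s"],p,yawy(T),T[2],s["wrist_force"])
pickle.dump((p,T,f),open("W1.pkl","wb"));save("w1",f)
```

```text
1.15 [ 0.38710396 -0.31061783  0.21557874] -0.038513604781155925 [-9.99999943e-01 -2.07732838e-04 -2.64839406e-04] [0.62538908 0.12817942 0.00483768]
```

View pics/w1.png

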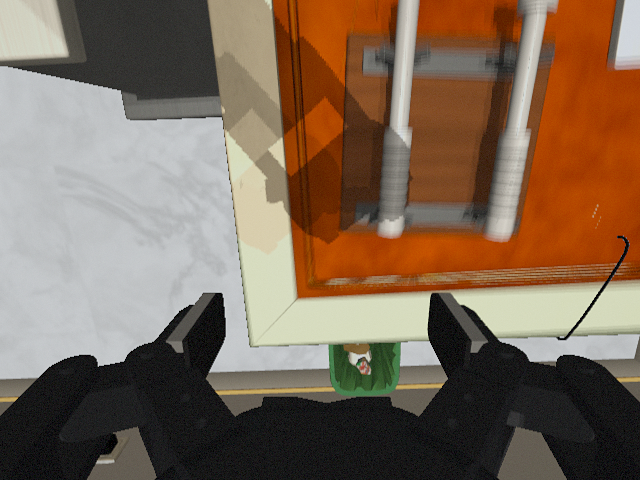

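The second call was refused because of its empty row. The picture shows the arm midway over the rest, with the drift at about (395–410, 0–235).

drive_tool:
  series:
    - {"x": 0.13,"y": 1.1,"z": -2.5,"twist": -0.095}
    - {"x": 0.12,"y": 1.3,"z": -2.35,"twist": -0.095}
    - {"x": 0.13,"y": 1.5,"z": -2.2}
    - {"x": 0.12,"y": 1.5,"z": -2.2}
    - {"x": 0.13,"y": 1.5,"z": -2.2}
    - {"x": 0.12,"y": 1.5,"z": -2.2}
    - {"x": 0.13,"y": 1.5,"z": -2.2}
    - {"x": 0.12,"y": 1.5,"z": -2.2}
    - {"x": 0.13,"y": 1.5,"z": -2.2}
    - {"x": 0.12,"y": 1.5,"z": -2.2}
    - {"x": 0,"y": 0,"z": 0}
    - {"x": 0,"y": 0,"z": 0}

```text
validation failed for argument at $.se...
```

Run:
```python
from h import *
import pickle
p,T,s=pose();f=cam("wrist");print(s["time_s"],p,yawy(T),T[2],s["wrist_force"])
pickle.dump((p,T,f),open("W1.pkl","wb"));save("w1b",f)
```

```text
1.2 [ 0.38843379 -0.30696362  0.21506122] -0.03215642803379978 [-9.99993819e-01  2.67896944e-04 -3.50587423e-03] [ 2.03167419  3.56835857 -1.21318514]
```

View pics/w1b.png

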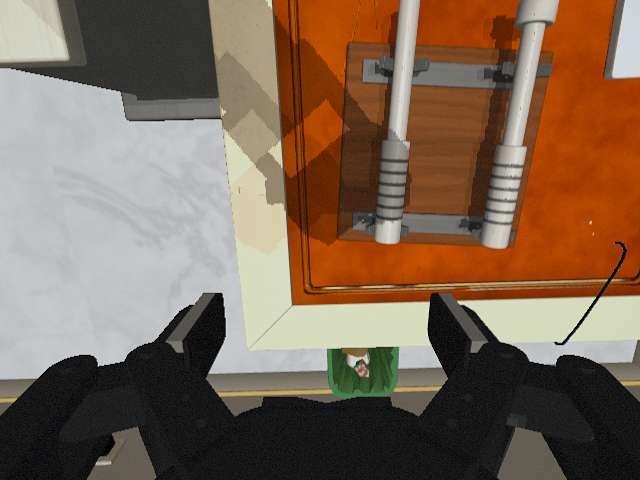

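All four keys are needed in every row.

drive_tool:
  series:
    - {"x": 0.13,"y": 1.1,"z": -2.5,"twist": -0.095}
    - {"x": 0.12,"y": 1.3,"z": -2.35,"twist": -0.095}
    - {"x": 0.13,"y": 1.5,"z": -2.2,"twist": 0}
    - {"x": 0.12,"y": 1.5,"z": -2.2,"twist": 0}
    - {"x": 0.13,"y": 1.5,"z": -2.2,"twist": 0}
    - {"x": 0.12,"y": 1.5,"z": -2.2,"twist": 0}
    - {"x": 0.13,"y": 1.5,"z": -2.2,"twist": 0}
    - {"x": 0.12,"y": 1.5,"z": -2.2,"twist": 0}
    - {"x": 0.13,"y": 1.5,"z": -2.2,"twist": 0}
    - {"x": 0.12,"y": 1.5,"z": -2.2,"twist": 0}
    - {"x": 0.13,"y": 1.5,"z": -2.2,"twist": 0}
    - {"x": 0,"y": 0,"z": 0,"twist": 0}

```text
time_s: 2.25
eef_pos: [0.5162, -0.0452, 0.2017]
tcp_rot: [3.046, 1.57, 1.624]
wrist_force: [0.4, -0.4, 0.1]
finger_gap: 0.0854
```

Run:
```python
from h import *
import pickle
p,T,s=pose();f=cam("wrist");print(s["time_s"],p,yawy(T),T[2],s["wrist_force"])
p,T,s=pose();f=cam("wrist");print(s["time_s"],p,yawy(T),T[2],s["wrist_force"])
pickle.dump((p,T,f),open("W2.pkl","wb"));save("w2",f)
```

```text
2.25 [ 0.51621802 -0.04520787  0.20174576] 0.1493464717587312 [-9.99999443e-01  1.01103866e-04 -1.05037474e-03] [ 0.35397081 -0.42802361  0.05533978]
2.3 [ 0.51565279 -0.04671341  0.20175116] 0.14887959025650896 [-9.99999815e-01 -6.00308307e-04 -9.93247364e-05] [-0.14701916 -0.53189998 -0.08424537]
```

View pics/w2.png

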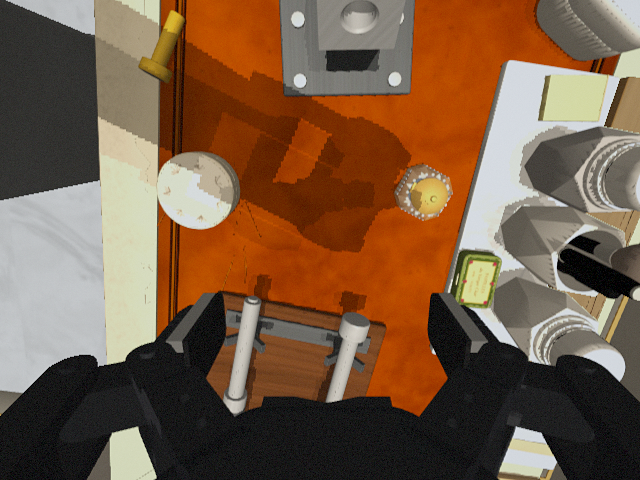

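The mouth shows at (360,14), at the edge of the frame, so I move forward about 4 cm and sideways 2 cm to centre it.

drive_tool:
  series:
    - {"x": 0,"y": 0.7,"z": -1.5,"twist": 0}
    - {"x": 0,"y": 0.7,"z": -1.5,"twist": 0}
    - {"x": 0,"y": 0.6,"z": -1.5,"twist": 0}
    - {"x": 0,"y": 0,"z": 0,"twist": 0}
    - {"x": 0,"y": 0,"z": 0,"twist": 0}

```text
time_s: 2.77
eef_pos: [0.5283, -0.0012, 0.202]
tcp_rot: [-0.598, 1.57, -2.022]
wrist_force: [-0.9, 0.3, -0.1]
finger_gap: 0.0854
```

Run:
```python
from h import *
import pickle
p,T,s=pose();f=cam("wrist");print(s["time_s"],p,yawy(T),T[2],s["wrist_force"])
pickle.dump((p,T,f),open("W3.pkl","wb"));save("w3",f);save("w3c",f,(230,0,450,165),3.6)
```

```text
2.7667 [ 0.52828963 -0.0011692   0.2020372 ] 0.1463858878502128 [-9.99999812e-01 -3.45022401e-04  5.06959115e-04] [-0.9430542  0.3421895 -0.1091709]
```

View pics/w3c.png

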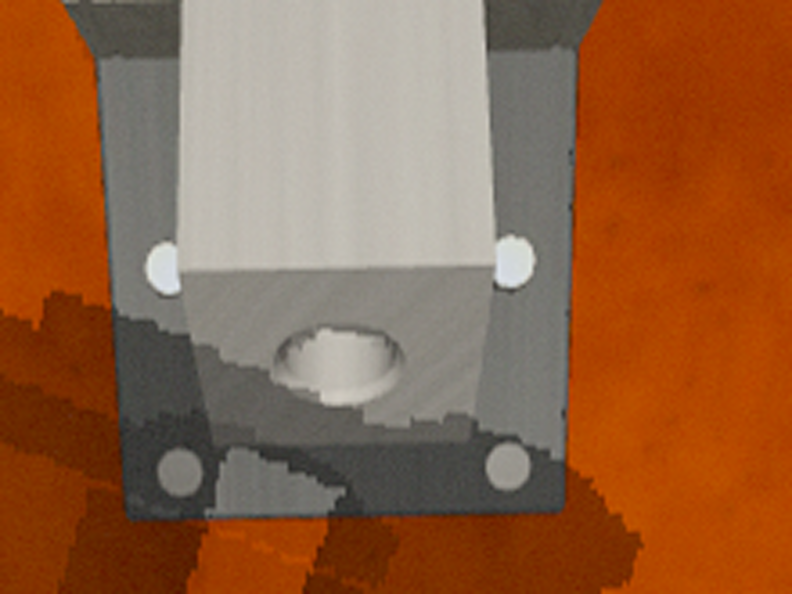

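```bash
cat >> h.py <<'E'
def wray(W,u,v):
    p,T,f=W;C=np.array(f["T_tool_cam"]);d=C[:3,:3]@np.array([(u-f["cx"])/f["fx"],(v-f["cy"])/f["fy"],1.])
    return p+T@C[:3,3],T@d
def wplane(W,u,v,z):
    o,d=wray(W,u,v);return o+d*(z-o[2])/d[2]
def wproj(W,P):
    p,T,f=W;C=np.array(f["T_tool_cam"]);q=C[:3,:3].T@(T.T@(np.array(P)-p)-C[:3,3]);return np.array([f["fx"]*q[0]/q[2]+f["cx"],f["fy"]*q[1]/q[2]+f["cy"]])
E
python3 - <<'E'
from h import *
import pickle
W=pickle.load(open("W3.pkl","rb"))
c=lambda u,v:(u/3.6+230,v/3.6)
px=[(181,271),(493,264.5),(214,445),(470,440)]
M=np.array([(.0665,-.023,.1499),(.0665,.023,.1499),(.0895,-.023,.1101),(.0895,.023,.1101)])
Q=np.array([wplane(W,*c(*p),m[2])[:2] for p,m in zip(px,M)])
print(Q,np.linalg.norm(Q[1]-Q[0]),np.linalg.norm(Q[3]-Q[2]))
a,t,r=rigid2(M[:,:2],Q);print(a,t,(r*1000).round(1).tolist());Rm=np.array([[np.cos(a),-np.sin(a)],[np.sin(a),np.cos(a)]])
print("mouth fit",Rm@[.078,0]+t," cast",wplane(W,*c(339.5,365),.130))
for q in (0,2):
  e=Q[q+1]-Q[q];print("yaw edge",np.arctan2(e[1],e[0])-np.pi/2)
# base plate edge
e=wplane(W,*c(565,512),.01)-wplane(W,*c(128,520),.01);print("plate",np.arctan2(e[1],e[0])-np.pi/2,np.linalg.norm(e))
print("h yaw from tool",yawy(W[1]))
E
```

```text
[[0.4907193  0.09456751]
 [0.53480129 0.10190172]
 [0.49393663 0.07209775]
 [0.5391862  0.07960671]] 0.0446879403518944 0.0458683804334905
-1.4054273131819879 [0.50182078 0.16397932] [[0.6, -0.0], [-0.7, -0.3], [0.1, 0.2], [-0.1, 0.1]]
mouth fit [0.51466085 0.08704342]  cast [0.51463474 0.08701966 0.13      ]
yaw edge -1.4059299869262272
yaw edge -1.406349450701755
plate -1.4071895571829682 0.11365178130921955
h yaw from tool 0.1463858878502128
```

Run:
```python
from h import *
plan([.4475,-.289,.13],-.070,11,nt=6)
```

```text
end [ 0.44745552 -0.28897921  0.12995853] -0.07020922053010836
{"x": 0.66, "y": -1.11, "z": 2.48, "twist": 0.036}
{"x": 0.65, "y": -1.02, "z": 2.52, "twist": 0.036}
{"x": 0.66, "y": -0.92, "z": 2.55, "twist": 0.036}
{"x": 0.65, "y": -0.83, "z": 2.58, "twist": 0.036}
{"x": 0.66, "y": -0.74, "z": 2.61, "twist": 0.036}
{"x": 0.65, "y": -0.64, "z": 2.64, "twist": 0.036}
{"x": 0.66, "y": -0.55, "z": 2.66, "twist": 0.0}
{"x": 0.65, "y": -0.55, "z": 2.66, "twist": 0.0}
{"x": 0.66, "y": -0.55, "z": 2.66, "twist": 0.0}
{"x": 0.65, "y": -0.55, "z": 2.66, "twist": 0.0}
{"x": 0.66, "y": -0.55, "z": 2.66, "twist": 0.0}
```

drive_tool:
  series:
    - {"x": 0.66,"y": -1.1,"z": 2.5,"twist": 0.036}
    - {"x": 0.65,"y": -1.0,"z": 2.5,"twist": 0.036}
    - {"x": 0.66,"y": -0.9,"z": 2.55,"twist": 0.036}
    - {"x": 0.65,"y": -0.85,"z": 2.6,"twist": 0.036}
    - {"x": 0.66,"y": -0.75,"z": 2.6,"twist": 0.036}
    - {"x": 0.65,"y": -0.65,"z": 2.65,"twist": 0.036}
    - {"x": 0.66,"y": -0.55,"z": 2.65,"twist": 0}
    - {"x": 0.65,"y": -0.55,"z": 2.65,"twist": 0}
    - {"x": 0.66,"y": -0.55,"z": 2.65,"twist": 0}
    - {"x": 0.65,"y": -0.55,"z": 2.65,"twist": 0}
    - {"x": 0.66,"y": -0.55,"z": 2.65,"twist": 0}
    - {"x": 0,"y": 0,"z": 0,"twist": 0}
  jaw: 60
  force: 20

```text
time_s: 3.82
eef_pos: [0.4457, -0.292, 0.1291]
tcp_rot: [-1.06, 1.569, -2.706]
wrist_force: [0.0, 0.3, -0.1]
finger_gap: 0.0652
```

drive_tool:
  series:
    - {"x": 0,"y": 0,"z": 0,"twist": 0}
    - {"x": 0,"y": 0,"z": 0,"twist": 0}

```text
time_s: 3.98
eef_pos: [0.4476, -0.2879, 0.13]
tcp_rot: [-2.787, 1.571, 1.855]
wrist_force: [0.2, 0.9, -0.6]
finger_gap: 0.0655
```

Run:
```python
from h import *
import pickle
p,T,s=pose();f=cam("wrist");print(s["time_s"],p,yawy(T),T[2],s["wrist_force"],s["finger_gap"])
pickle.dump((p,T,f),open("W4.pkl","wb"));save("w4",f)
```

```text
3.9833 [ 0.44763743 -0.28788133  0.1300365 ] -0.07041988364369357 [-9.99999960e-01 -9.82345828e-05 -2.65616651e-04] [ 0.22799868  0.9464557  -0.63753614] 0.06547464390943253
```

View pics/w4.png

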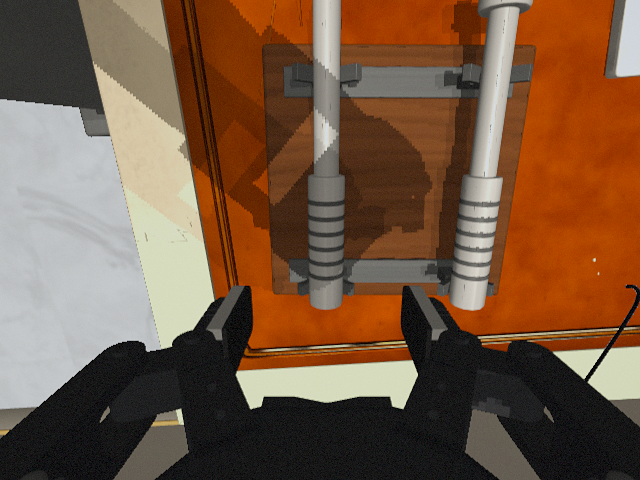

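The drift is centred at u≈327, with its handle from v≈176 to 308. The punch, with its broad head, is at (500,5)–(470,308) and stays clear of the fingers. Next I measure the drift's axis from its edges.

Run:
```python
from h import *
import pickle
W=pickle.load(open("W4.pkl","rb"));im=W[2]["img"].astype(int)
sat=(im.max(2)-im.min(2))
cs=[]
for v in (15,30,45,120,135,150,160,185,195,212,228,242,255):
    row=sat[v-1:v+2].mean(0);m=row[290:365]<22
    idx=np.flatnonzero(m)
    # longest run
    runs=np.split(idx,np.flatnonzero(np.diff(idx)>1)+1);r=max(runs,key=len)
    print(v,r[0]+290,r[-1]+290,end=" | ");cs.append((v,(r[0]+r[-1])/2+290))
print()
for v,u in cs: print(v,wplane(W,u,v,.05).round(4))
print(proj.__name__,wproj(W,[.4476,-.289,.05]))
save("w4c",W[2],(280,160,380,320),3.6)
```

```text
15 313 340 | 30 313 339 | 45 313 339 | 120 314 339 | 135 314 338 | 150 314 338 | 160 314 338 | 185 308 344 | 195 308 344 | 212 308 344 | 228 308 343 | 242 308 343 | 255 309 343 | 
15 [ 0.4579 -0.1525  0.05  ]
30 [ 0.4571 -0.16    0.05  ]
45 [ 0.4566 -0.1677  0.05  ]
120 [ 0.4539 -0.2087  0.05  ]
135 [ 0.453  -0.2174  0.05  ]
150 [ 0.4524 -0.2264  0.05  ]
160 [ 0.4519 -0.2325  0.05  ]
185 [ 0.4508 -0.2482  0.05  ]
195 [ 0.4504 -0.2547  0.05  ]
212 [ 0.4495 -0.2659  0.05  ]
228 [ 0.4484 -0.2768  0.05  ]
242 [ 0.4477 -0.2866  0.05  ]
255 [ 0.4474 -0.2959  0.05  ]
proj [325.55236854 245.45056134]
```

View pics/w4c.png

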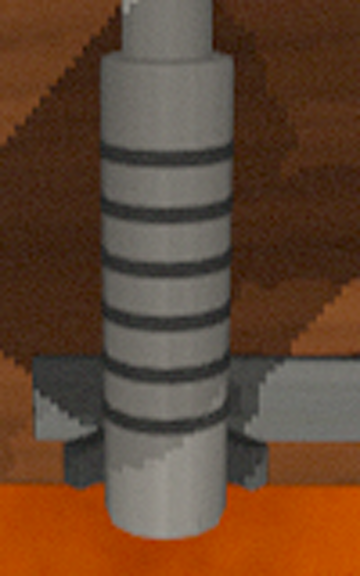

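drive_tool:
  series:
    - {"x": 1.5,"y": 0.02,"z": -0.94,"twist": 0.003}
    - {"x": 2.0,"y": 0,"z": 0,"twist": 0}
    - {"x": 2.0,"y": 0,"z": 0,"twist": 0}
    - {"x": 2.0,"y": 0,"z": 0,"twist": 0}
    - {"x": 1.5,"y": 0,"z": 0,"twist": 0}
    - {"x": 1.0,"y": 0,"z": 0,"twist": 0}
    - {"x": 0,"y": 0,"z": 0,"twist": 0}
    - {"x": 0,"y": 0,"z": 0,"twist": 0}

```text
time_s: 4.7
eef_pos: [0.4492, -0.2777, 0.0302]
tcp_rot: [-2.356, 1.571, 2.285]
wrist_force: [0.8, 0.2, -0.2]
finger_gap: 0.065
```

drive_tool:
  series:
    - {"x": 0,"y": 0,"z": 0,"twist": 0}
    - {"x": 0,"y": 0,"z": 0,"twist": 0}
    - {"x": 0,"y": 0,"z": 0,"twist": 0}
    - {"x": 0,"y": 0,"z": 0,"twist": 0}
    - {"x": 0,"y": 0,"z": 0,"twist": 0}
    - {"x": 0,"y": 0,"z": 0,"twist": 0}
    - {"x": 0,"y": 0,"z": 0,"twist": 0}
  jaw: 255
  force: 40

```text
time_s: 5.28
eef_pos: [0.4478, -0.2785, 0.031]
tcp_rot: [-1.522, 1.567, 3.119]
wrist_force: [-8.1, 0.2, 8.8]
finger_gap: 0.0228
```

Run:
```python
from h import *
import pickle
p,T,s=pose();f=cam("wrist");print(s["time_s"],p,yawy(T),T[2],s["wrist_force"],s["torque"],s["finger_gap"])
pickle.dump((p,T,f),open("W5.pkl","wb"));save("w5",f)
```

```text
5.2833 [ 0.44783212 -0.27852767  0.03097512] -0.0710776493869345 [-9.99994463e-01 -3.32378597e-03  1.62639616e-04] [-8.08496166  0.19606994  8.75684919] [0.07294846 1.35936252 0.10287458] 0.02283667175730101
```

View pics/w5.png

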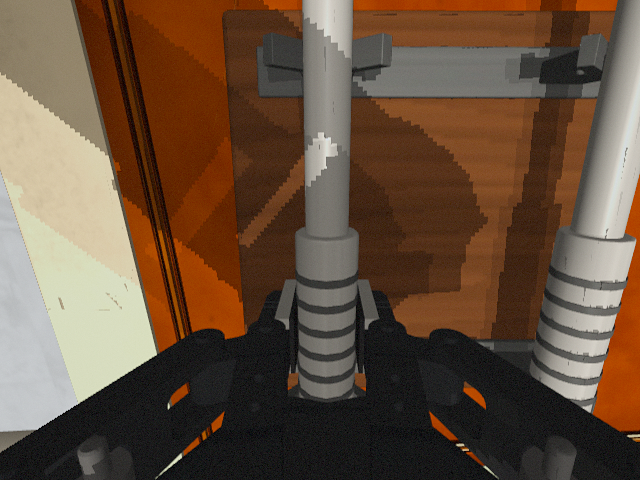

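Gripped: finger gap 22.8 mm, and the handle sits between the pads at (296–358, 230–400). The wrist camera shows the gripped axis at tool y = +1.2 mm where it should be 0. I take that as the camera's lateral bias and correct the mouth position by it. Next is the lift.

drive_tool:
  series:
    - {"x": -0.5,"y": 0,"z": 0,"twist": 0}
    - {"x": -1.0,"y": 0,"z": 0,"twist": 0}
    - {"x": -2.0,"y": 0,"z": 0,"twist": 0}
    - {"x": -2.5,"y": 0,"z": 0,"twist": 0}
    - {"x": -2.5,"y": 0,"z": 0,"twist": 0}
    - {"x": -2.5,"y": 0,"z": 0,"twist": 0}
    - {"x": -1.5,"y": 0,"z": 0,"twist": 0}
    - {"x": 0,"y": 0,"z": 0,"twist": 0}
    - {"x": 0,"y": 0,"z": 0,"twist": 0}

```text
time_s: 6.08
eef_pos: [0.4495, -0.2785, 0.1561]
tcp_rot: [0.923, 1.568, -0.72]
wrist_force: [-0.6, 0.6, -2.5]
finger_gap: 0.0228
```

Run:
```python
from h import *
import pickle
p,T,s=pose();f=cam("wrist");print(s["time_s"],p,yawy(T),T[2],s["wrist_force"],s["torque"],s["finger_gap"])
pickle.dump((p,T,f),open("W6.pkl","wb"));save("w6",f)
f=cam("side");save("s6",f,(200,150,400,300),4)
plan([.5421,-.0858,.155],.165,11,nt=8)
```

```text
6.0833 [ 0.44946825 -0.27850012  0.15610129] -0.07186327388687289 [-0.99999656  0.00209006  0.00158242] [-0.56672852  0.57592119 -2.50935499] [-0.0108127   0.01211802  0.03778997] 0.022792314110404072
end [ 0.54214311 -0.08579284  0.15500226] 0.16805017999193886
{"x": -0.01, "y": 0.73, "z": -1.8, "twist": -0.03}
{"x": -0.01, "y": 0.78, "z": -1.78, "twist": -0.03}
{"x": -0.01, "y": 0.83, "z": -1.75, "twist": -0.03}
{"x": -0.01, "y": 0.88, "z": -1.73, "twist": -0.03}
{"x": -0.01, "y": 0.94, "z": -1.7, "twist": -0.03}
{"x": -0.01, "y": 0.98, "z": -1.67, "twist": -0.03}
{"x": -0.01, "y": 1.04, "z": -1.64, "twist": -0.03}
{"x": -0.01, "y": 1.08, "z": -1.61, "twist": -0.03}
{"x": -0.02, "y": 1.13, "z": -1.57, "twist": 0.0}
{"x": -0.01, "y": 1.13, "z": -1.58, "twist": 0.0}
{"x": -0.02, "y": 1.14, "z": -1.57, "twist": 0.0}
```

View pics/w6.png

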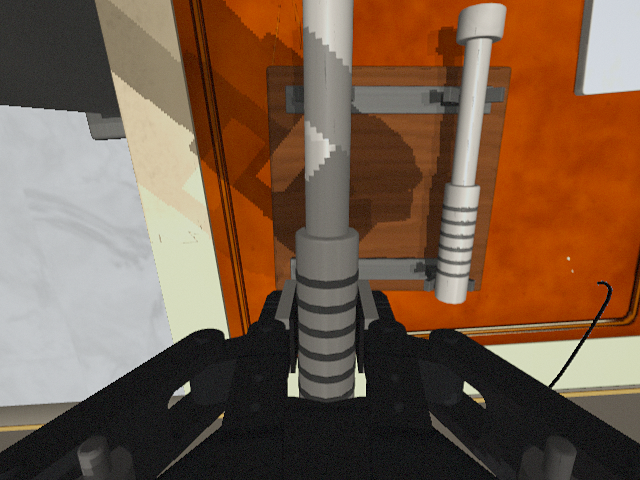

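View pics/s6.png

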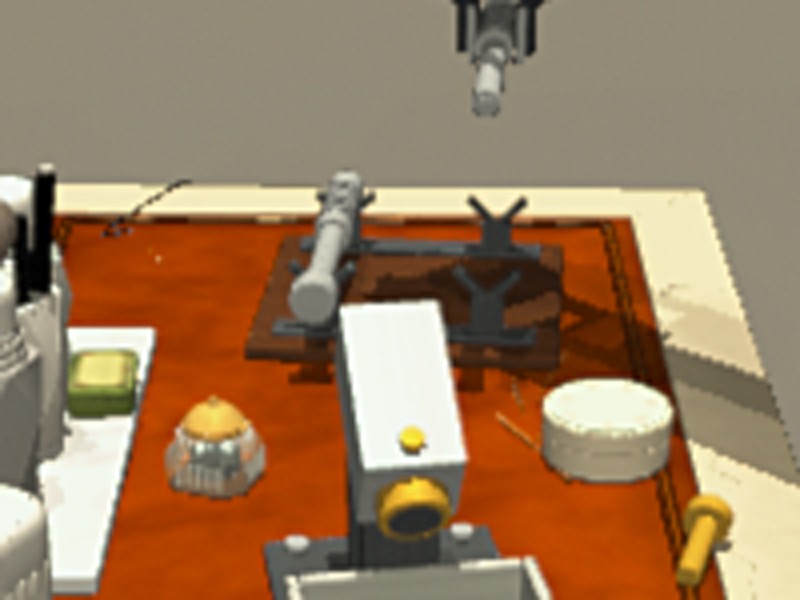

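The drift is held level and clear of the rest. The tip is at about (486,105) in the side crop, and the notches are empty. I move to the pre-insertion pose.

drive_tool:
  series:
    - {"x": 0,"y": 0.75,"z": -1.8,"twist": -0.03}
    - {"x": 0,"y": 0.8,"z": -1.8,"twist": -0.03}
    - {"x": 0,"y": 0.85,"z": -1.75,"twist": -0.03}
    - {"x": 0,"y": 0.9,"z": -1.75,"twist": -0.03}
    - {"x": 0,"y": 0.95,"z": -1.7,"twist": -0.03}
    - {"x": 0,"y": 1.0,"z": -1.65,"twist": -0.03}
    - {"x": 0,"y": 1.05,"z": -1.65,"twist": -0.03}
    - {"x": 0,"y": 1.1,"z": -1.6,"twist": -0.027}
    - {"x": 0,"y": 1.1,"z": -1.55,"twist": 0}
    - {"x": 0,"y": 1.1,"z": -1.55,"twist": 0}
    - {"x": 0,"y": 1.1,"z": -1.55,"twist": 0}
    - {"x": 0,"y": 0,"z": 0,"twist": 0}

```text
time_s: 7.18
eef_pos: [0.5432, -0.0844, 0.1529]
tcp_rot: [-2.379, 1.567, 2.501]
wrist_force: [-0.7, 0.6, -2.2]
finger_gap: 0.0227
```

drive_tool:
  series:
    - {"x": 0,"y": 0,"z": 0,"twist": 0}
    - {"x": 0,"y": 0,"z": 0,"twist": 0}

```text
time_s: 7.35
eef_pos: [0.5427, -0.0873, 0.1537]
tcp_rot: [-1.961, 1.568, 2.917]
wrist_force: [0.1, -1.0, -1.2]
finger_gap: 0.0229
```

Run:
```python
from h import *
import pickle
p,T,s=pose();f=cam("wrist");print(s["time_s"],p,yawy(T),T[2],s["wrist_force"],s["torque"],s["finger_gap"])
pickle.dump((p,T,f),open("W7.pkl","wb"));save("w7",f)
f=cam("top");save("t7",f,(220,180,400,300),4.4)
pickle.dump(f,open("T7.pkl","wb"))
h=np.array([.1641,-.9864]);d=p[:2]-np.array([.5134,.0868]);print("along",d@h,"lat(tool y)",d@np.array([.9864,.1641]))
```

```text
7.35 [ 0.54265312 -0.08734927  0.1537011 ] 0.16499650990172185 [-9.99997135e-01 -2.21440207e-03 -9.09565914e-04] [ 0.12959876 -0.98529237 -1.18120523] [-0.01322874 -0.02432724 -0.0094    ] 0.022889932042037844
along 0.17658127759558578 lat(tool y) 0.0002773799589183327
```

View pics/w7.png

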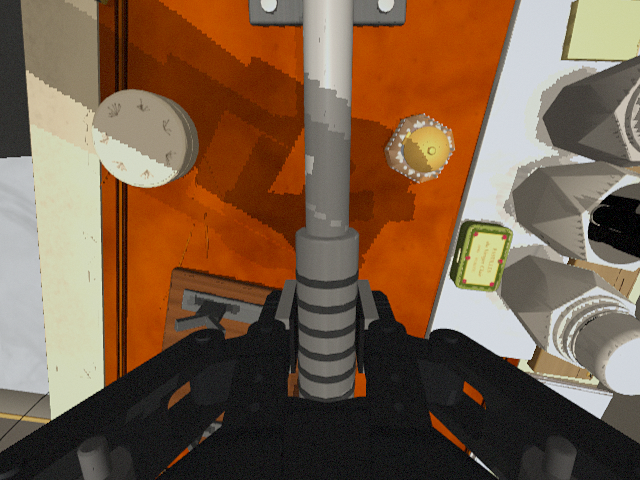

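View pics/t7.png

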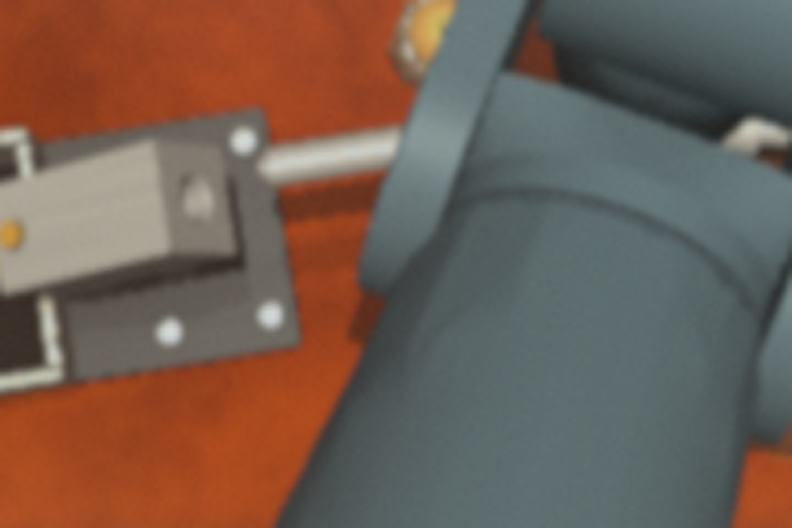

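The top view shows the drift tip at crop (262,166) and the mouth at (200,198), so I compare both through the same camera.

Run:
```python
from h import *
import pickle
f=pickle.load(open("T7.pkl","rb"))
save("t7b",f,(255,190,325,250),11)
c=lambda u,v:(220+u/4.4,180+v/4.4)
h=np.array([.1641,-.9864]);l=np.array([.9864,.1641])
for n,q,z in (("tip",(262,166),.172),("shaft",(330,155),.172),("shaft2",(390,146),.172),("mouth",(199,198),.13)):
    P=plane(f,*c(*q),z);print(n,P,"along",P[:2]@h-np.array([.5134,.0868])@h,"lat",P[:2]@l-np.array([.5134,.0868])@l)
print(proj(f,[.5189,.0557,.1725]),proj(f,[.5134,.0868,.130]))
```

```text
tip [0.52011403 0.05667301 0.172     ] along 0.030819034257139586 lat 0.0016788814764764348
shaft [0.52448303 0.03009388 0.172     ] along 0.05775364305944715 lat 0.0016268267079256882
shaft2 [0.52806398 0.00660417 0.172     ] along 0.08151153057913574 lat 0.0013044172151310818
mouth [0.51331372 0.08612396 0.13      ] along 0.0006526834309500423 lat -0.000196045229947428
[280.07951904 218.3805817 ] [264.85453316 224.95268797]
```

View pics/t7b.png

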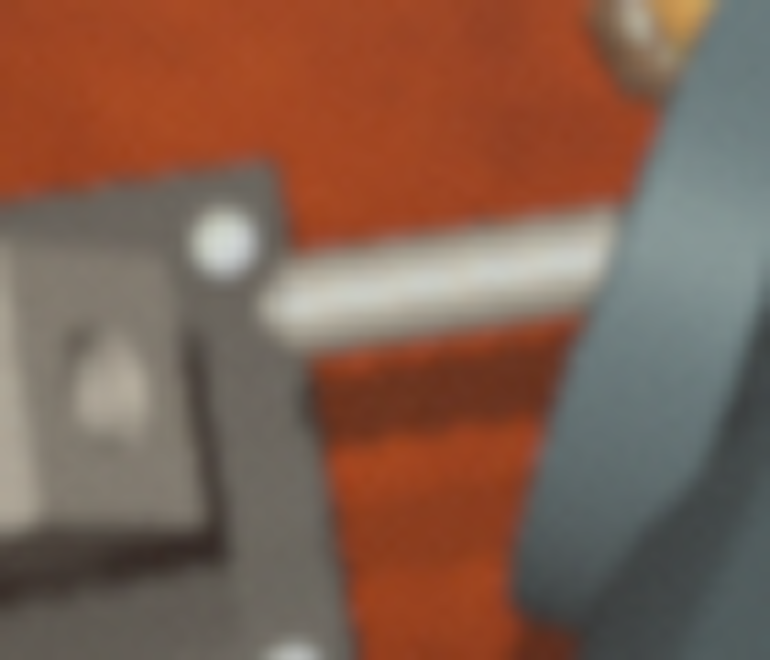

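drive_tool:
  series:
    - {"x": 1.0,"y": 0,"z": 0,"twist": 0}
    - {"x": 1.2,"y": 0,"z": 0,"twist": 0}
    - {"x": 1.2,"y": 0,"z": 0,"twist": 0}
    - {"x": 0.7,"y": 0,"z": -0.5,"twist": 0}
    - {"x": 0,"y": 0,"z": -0.5,"twist": 0}
    - {"x": 0,"y": 0,"z": 0,"twist": 0}
    - {"x": 0,"y": 0,"z": 0,"twist": 0}

```text
time_s: 8.03
eef_pos: [0.542, -0.077, 0.1141]
tcp_rot: [0.977, 1.57, -0.428]
wrist_force: [0.8, -0.7, -1.0]
finger_gap: 0.0227
```

```bash
cat >> h.py <<'E'
MO=np.array([.5134,.0868]);HV=np.array([.1641,-.9864]);LV=np.array([.9864,.1641])
def st(full=True):
    p,T,s=pose();d=p[:2]-MO
    print("t%.2f along %.1f lat %.1f z %.1f yaw %.4f"%(s["time_s"],d@HV*1e3,d@LV*1e3,p[2]*1e3,yawy(T)),"F along %.1f lat %.1f z %.1f"%(np.dot(s["wrist_force"][:2],HV),np.dot(s["wrist_force"][:2],LV),s["wrist_force"][2]),"M",np.round(s["torque"],2),"gap %.4f"%s["finger_gap"])
E
python3 - <<'E'
from h import *
import pickle
st()
f=cam("top");save("t8",f,(255,190,325,250),11);pickle.dump(f,open("T8.pkl","wb"))
E
```

```text
t8.03 along 166.3 lat 1.4 z 114.1 yaw 0.1657 F along 0.8 lat 0.7 z -1.0 M [-0.01  0.   -0.02] gap 0.0227
```

View pics/t8.png

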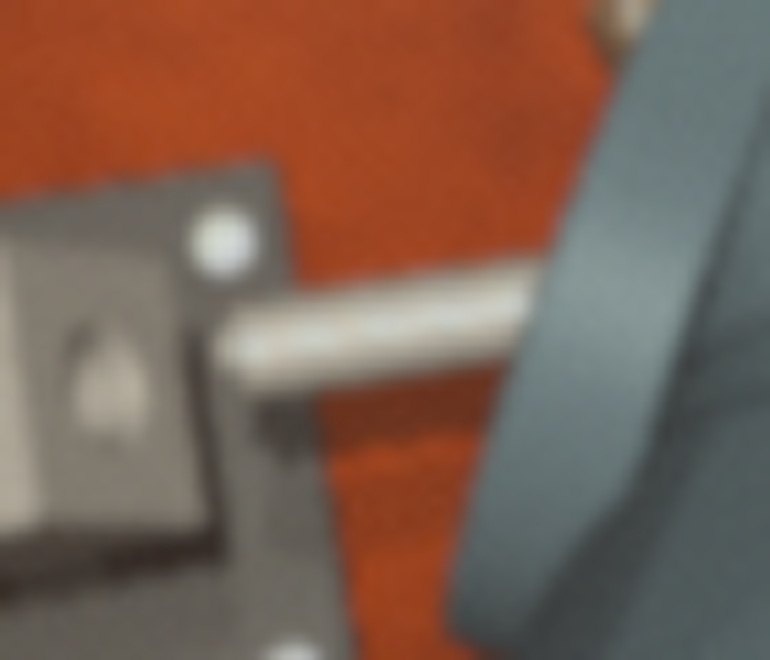

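drive_tool:
  series:
    - {"x": 0,"y": -0.24,"z": 0,"twist": 0}
    - {"x": 0,"y": 0,"z": -0.5,"twist": 0}
    - {"x": 0,"y": 0,"z": 0,"twist": 0}
    - {"x": 0,"y": 0,"z": 0,"twist": 0}

```text
time_s: 8.42
eef_pos: [0.5387, -0.0726, 0.1143]
tcp_rot: [1.101, 1.57, -0.305]
wrist_force: [-0.6, -0.5, -1.8]
finger_gap: 0.0227
```

Run:
```python
from h import *
import pickle
st()
f=cam("top");save("t9",f,(255,190,325,250),11);st();pickle.dump(f,open("T9.pkl","wb"))
```

```text
t8.42 along 161.4 lat -1.2 z 114.3 yaw 0.1654 F along 0.4 lat -0.6 z -1.8 M [-0.06  0.04 -0.05] gap 0.0227
t8.47 along 161.5 lat -1.2 z 114.2 yaw 0.1652 F along 0.6 lat -0.0 z -1.5 M [-0.04 -0.   -0.03] gap 0.0226
```

View pics/t9.png

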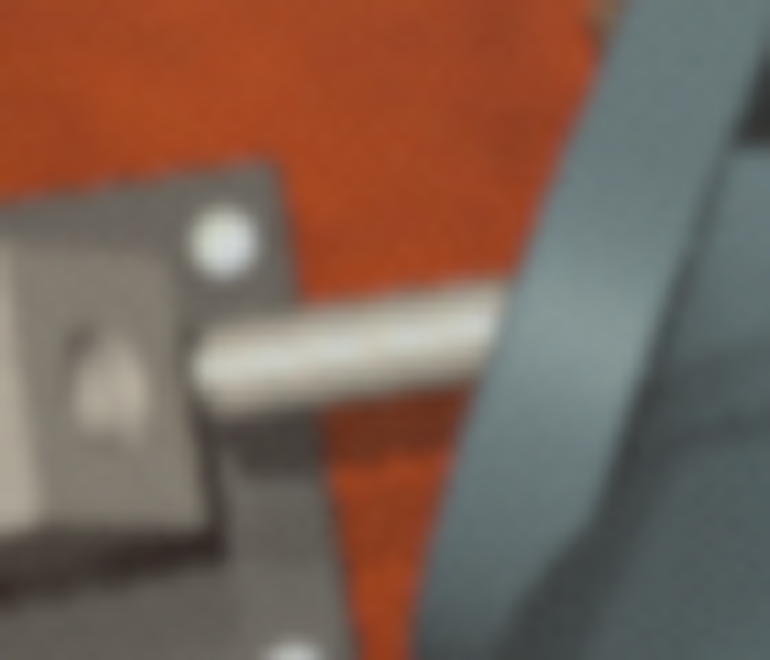

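The drift axis now projects onto the mouth centre, (112,384) against (112,383). I lower it slightly and approach gently with a light grip.

drive_tool:
  series:
    - {"x": 0.12,"y": 0,"z": -0.4,"twist": 0}
    - {"x": 0,"y": 0,"z": -0.4,"twist": 0}
    - {"x": 0,"y": 0,"z": -0.2,"twist": 0}
    - {"x": 0,"y": 0,"z": -0.2,"twist": 0}
    - {"x": 0,"y": 0,"z": 0,"twist": 0}
    - {"x": 0,"y": 0,"z": 0,"twist": 0}
  force: 25

```text
time_s: 8.97
eef_pos: [0.5367, -0.0609, 0.1128]
tcp_rot: [0.396, 1.571, -1.009]
wrist_force: [-0.8, 0.1, -2.1]
finger_gap: 0.0228
```

```bash
python3 -c "
from h import *
st()"
```

```text
t8.97 along 149.5 lat -1.2 z 112.8 yaw 0.1653 F along -0.2 lat -0.7 z -2.1 M [-0.06 -0.01  0.03] gap 0.0228
```

drive_tool:
  series:
    - {"x": 0,"y": 0,"z": -0.2,"twist": 0}
    - {"x": 0,"y": 0,"z": -0.2,"twist": 0}
    - {"x": 0,"y": 0,"z": 0,"twist": 0}

```text
time_s: 9.22
eef_pos: [0.536, -0.0568, 0.1128]
tcp_rot: [-2.897, 1.571, 1.98]
wrist_force: [-0.8, -0.3, -1.6]
finger_gap: 0.0227
```

```bash
python3 -c "
from h import *
st()"
```

```text
t9.22 along 145.3 lat -1.3 z 112.8 yaw 0.1651 F along 0.1 lat -0.8 z -1.6 M [ 0.01  0.02 -0.01] gap 0.0227
```

drive_tool:
  series:
    - {"x": 0,"y": 0,"z": -0.2,"twist": 0}
    - {"x": 0,"y": 0,"z": -0.2,"twist": 0}
    - {"x": 0,"y": 0,"z": 0,"twist": 0}

```text
time_s: 9.47
eef_pos: [0.5353, -0.0528, 0.1128]
tcp_rot: [-3.099, 1.571, 1.779]
wrist_force: [0.4, 0.1, -1.0]
finger_gap: 0.0228
```

```bash
python3 -c "
from h import *
st()"
```

```text
t9.47 along 141.3 lat -1.3 z 112.8 yaw 0.1653 F along -0.0 lat 0.5 z -1.0 M [ 0.02 -0.05 -0.01] gap 0.0228
```

drive_tool:
  series:
    - {"x": 0,"y": 0,"z": -0.2,"twist": 0}
    - {"x": 0,"y": 0,"z": -0.1,"twist": 0}
    - {"x": 0,"y": 0,"z": 0,"twist": 0}

```text
time_s: 9.72
eef_pos: [0.5351, -0.0501, 0.1129]
tcp_rot: [1.255, 1.57, -0.151]
wrist_force: [0.7, 0.4, -1.8]
finger_gap: 0.0228
```

```bash
python3 -c "
from h import *
st()
f=cam('top');save('t10',f,(235,190,325,260),8.5)"
```

```text
t9.72 along 138.6 lat -1.0 z 112.9 yaw 0.1648 F along -0.3 lat 0.8 z -1.8 M [-0.06 -0.14 -0.08] gap 0.0228
```

View pics/t10.png

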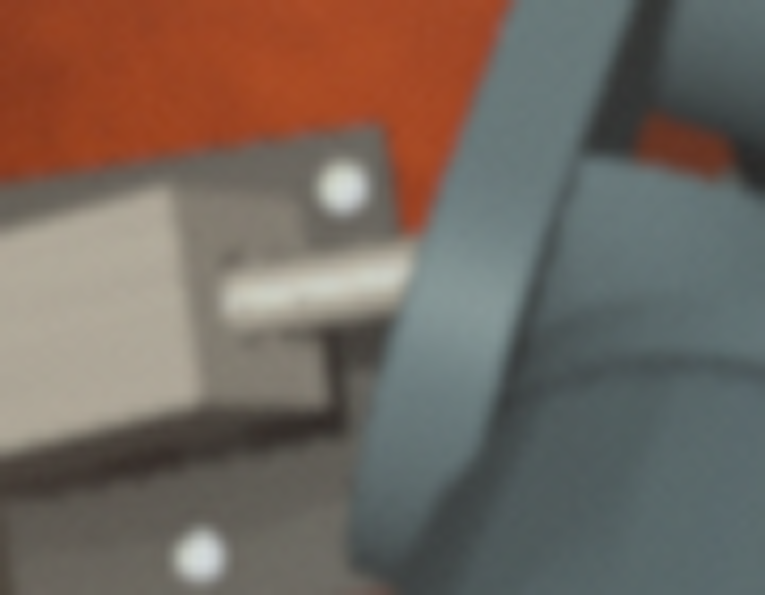

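drive_tool:
  series:
    - {"x": 0,"y": 0,"z": -0.1,"twist": 0}
    - {"x": 0,"y": 0,"z": -0.1,"twist": 0}
    - {"x": 0,"y": 0,"z": 0,"twist": 0}

```text
time_s: 10.02
eef_pos: [0.5348, -0.0484, 0.1129]
tcp_rot: [0.61, 1.57, -0.796]
wrist_force: [1.1, -2.7, -2.3]
finger_gap: 0.0226
```

```bash
python3 -c "
from h import *
st()"
```

```text
t10.02 along 136.8 lat -1.1 z 112.9 yaw 0.1649 F along 2.8 lat 0.6 z -2.3 M [-0.4  -0.27 -0.16] gap 0.0226
```

drive_tool:
  series:
    - {"x": 0,"y": 0,"z": -0.1,"twist": 0}
    - {"x": 0,"y": 0,"z": -0.1,"twist": 0}
    - {"x": 0,"y": 0,"z": 0,"twist": 0}

```text
time_s: 10.27
eef_pos: [0.5348, -0.0473, 0.1133]
tcp_rot: [0.389, 1.568, -1.017]
wrist_force: [1.7, -6.2, -0.7]
finger_gap: 0.0231
```

```bash
python3 -c "
from h import *
st()"
```

```text
t10.27 along 135.8 lat -0.9 z 113.3 yaw 0.1652 F along 6.4 lat 0.7 z -0.7 M [-1.1  -0.33 -0.17] gap 0.0231
```

Contact is felt at along ≈ 137 mm, where the nose should stand under the upper lip. I lever the drift down in the pads: light grip, the grasp raised along an arc, the nose hooked in the mouth.

drive_tool:
  series:
    - {"x": -0.3,"y": 0,"z": 0,"twist": 0}
    - {"x": -0.3,"y": 0,"z": 0,"twist": 0}
    - {"x": -0.3,"y": 0,"z": 0,"twist": 0}
    - {"x": -0.3,"y": 0,"z": 0,"twist": 0}
    - {"x": 0,"y": 0,"z": 0,"twist": 0}
  force: 20

```text
time_s: 10.68
eef_pos: [0.5345, -0.0461, 0.1253]
tcp_rot: [1.196, 1.57, -0.21]
wrist_force: [1.6, -2.6, -3.1]
finger_gap: 0.0231
```

```bash
python3 -c "
from h import *
st()
f=cam('wrist');save('w11',f)
f=cam('side');save('s11',f,(250,190,370,280),6)"
```

```text
t10.68 along 134.6 lat -1.0 z 125.3 yaw 0.1652 F along 2.8 lat 1.1 z -3.1 M [-0.69 -0.24 -0.12] gap 0.0231
```

View pics/w11.png

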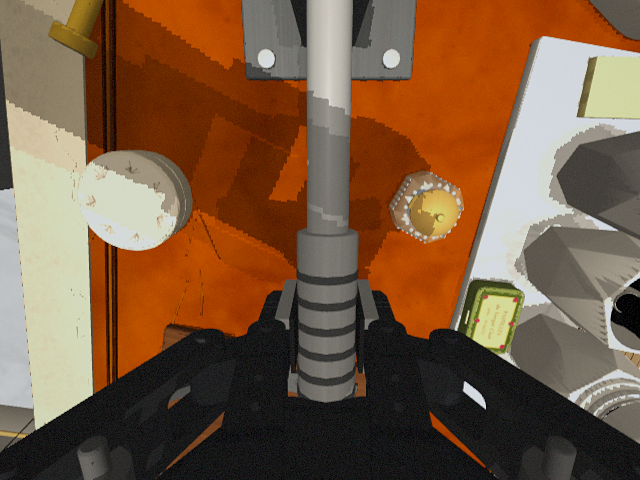

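View pics/s11.png

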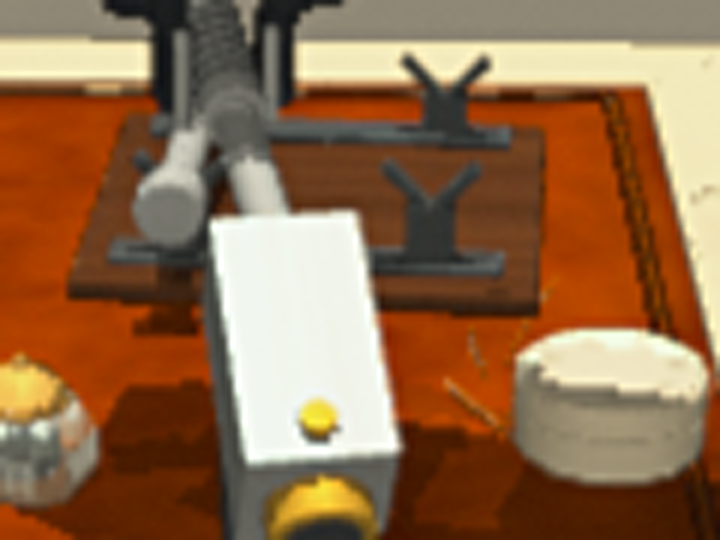

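The shaft narrows toward the top of the wrist view (43 px, earlier about 50), so the drift is tilting as wanted and the forces are small. I carry on along the arc.

drive_tool:
  series:
    - {"x": -0.31,"y": 0,"z": -0.02,"twist": 0}
    - {"x": -0.31,"y": 0,"z": -0.02,"twist": 0}
    - {"x": -0.31,"y": 0,"z": -0.02,"twist": 0}
    - {"x": -0.31,"y": 0,"z": -0.03,"twist": 0}
    - {"x": -0.31,"y": 0,"z": -0.05,"twist": 0}
    - {"x": -0.31,"y": 0,"z": -0.05,"twist": 0}
    - {"x": 0,"y": 0,"z": 0,"twist": 0}

```text
time_s: 11.37
eef_pos: [0.5341, -0.0442, 0.1441]
tcp_rot: [1.167, 1.57, -0.238]
wrist_force: [0.6, -0.1, -3.2]
finger_gap: 0.0228
```

```bash
python3 -c "
from h import *
st()"
```

```text
t11.37 along 132.6 lat -1.0 z 144.1 yaw 0.1655 F along 0.2 lat 0.5 z -3.2 M [-0.28 -0.1  -0.02] gap 0.0228
```

drive_tool:
  series:
    - {"x": -0.31,"y": 0,"z": -0.06,"twist": 0}
    - {"x": -0.31,"y": 0,"z": -0.06,"twist": 0}
    - {"x": -0.31,"y": 0,"z": -0.07,"twist": 0}
    - {"x": -0.31,"y": 0,"z": -0.07,"twist": 0}
    - {"x": -0.31,"y": 0,"z": -0.08,"twist": 0}
    - {"x": -0.31,"y": 0,"z": -0.08,"twist": 0}
    - {"x": 0,"y": 0,"z": 0,"twist": 0}

```text
time_s: 11.95
eef_pos: [0.5335, -0.0401, 0.1628]
tcp_rot: [0.978, 1.57, -0.427]
wrist_force: [0.8, 0.3, -3.6]
finger_gap: 0.023
```

```bash
python3 -c "
from h import *
st()
f=cam('wrist');save('w12',f)
f=cam('top');save('t12',f,(235,190,325,260),8.5)"
```

```text
t11.95 along 128.5 lat -1.0 z 162.8 yaw 0.1654 F along -0.2 lat 0.9 z -3.6 M [-0.31 -0.12 -0.03] gap 0.0230
```

View pics/w12.png

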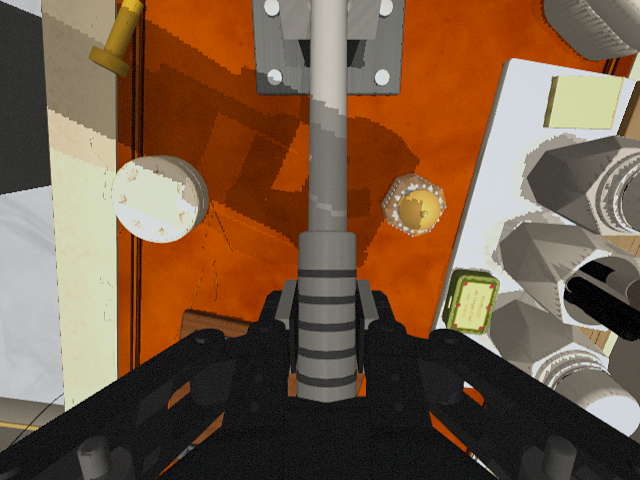

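View pics/t12.png

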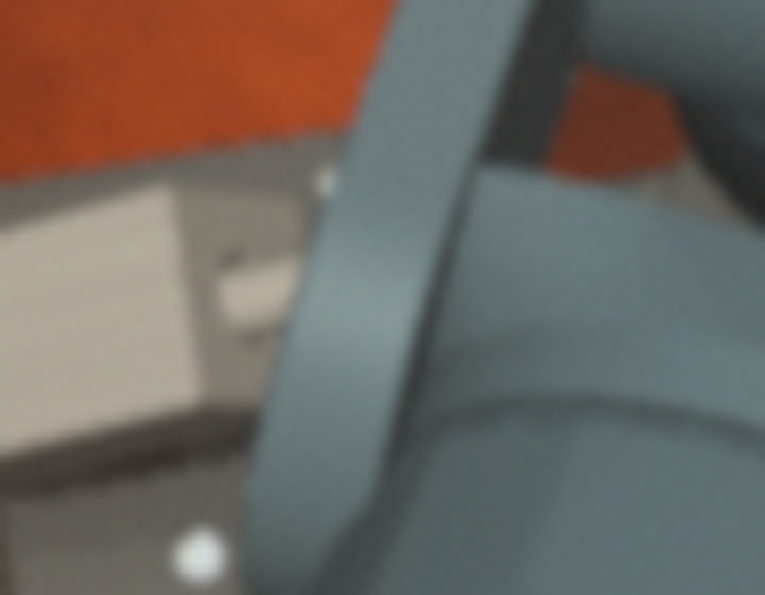

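drive_tool:
  series:
    - {"x": -0.3,"y": 0,"z": -0.13,"twist": 0}
    - {"x": -0.3,"y": 0,"z": -0.13,"twist": 0}
    - {"x": -0.3,"y": 0,"z": -0.14,"twist": 0}
    - {"x": -0.3,"y": 0,"z": -0.15,"twist": 0}
    - {"x": -0.3,"y": 0,"z": -0.15,"twist": 0}
    - {"x": -0.3,"y": 0,"z": -0.15,"twist": 0}
    - {"x": 0,"y": 0,"z": 0,"twist": 0}

```text
time_s: 12.63
eef_pos: [0.5321, -0.0316, 0.1808]
tcp_rot: [1.231, 1.57, -0.174]
wrist_force: [1.4, -2.4, -3.2]
finger_gap: 0.0227
```

```bash
python3 -c "
from h import *
st()
f=cam('wrist');save('w13',f)"
```

```text
t12.63 along 119.8 lat -0.9 z 180.8 yaw 0.1654 F along 2.6 lat 1.0 z -3.2 M [-0.54 -0.34 -0.12] gap 0.0227
```

View pics/w13.png

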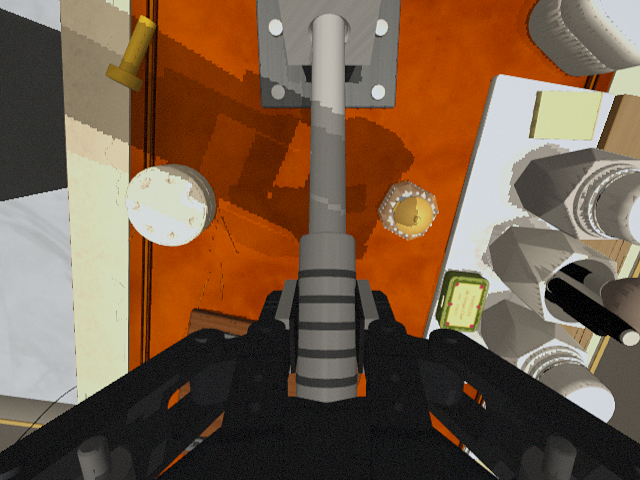

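The tip is in the mouth at (328,20), with even gaps left and right. I push along the bore in small steps.

drive_tool:
  series:
    - {"x": 0.1,"y": 0,"z": -0.17,"twist": 0}
    - {"x": 0.1,"y": 0,"z": -0.17,"twist": 0}
    - {"x": 0.1,"y": 0,"z": -0.17,"twist": 0}
    - {"x": 0,"y": 0,"z": 0,"twist": 0}
  force: 30

```text
time_s: 13.02
eef_pos: [0.5308, -0.0263, 0.1765]
tcp_rot: [-2.6, 1.57, 2.277]
wrist_force: [2.0, -1.2, -3.4]
finger_gap: 0.0228
```

```bash
python3 -c "
from h import *
st()"
```

```text
t13.02 along 114.4 lat -1.4 z 176.5 yaw 0.1650 F along 1.6 lat 1.8 z -3.4 M [-0.36 -0.38 -0.18] gap 0.0228
```

drive_tool:
  series:
    - {"x": 0.1,"y": 0,"z": -0.17,"twist": 0}
    - {"x": 0.1,"y": 0,"z": -0.17,"twist": 0}
    - {"x": 0.1,"y": 0,"z": -0.17,"twist": 0}
    - {"x": 0,"y": 0,"z": 0,"twist": 0}

```text
time_s: 13.35
eef_pos: [0.53, -0.0213, 0.1737]
tcp_rot: [-2.647, 1.57, 2.23]
wrist_force: [1.8, -1.2, -3.1]
finger_gap: 0.0227
```

```bash
python3 -c "
from h import *
st()"
```

```text
t13.35 along 109.4 lat -1.4 z 173.7 yaw 0.1651 F along 1.5 lat 1.6 z -3.1 M [-0.32 -0.36 -0.2 ] gap 0.0227
```

drive_tool:
  series:
    - {"x": 0.1,"y": 0.03,"z": -0.17,"twist": 0}
    - {"x": 0.1,"y": 0,"z": -0.17,"twist": 0}
    - {"x": 0.1,"y": 0,"z": -0.17,"twist": 0}
    - {"x": 0.1,"y": 0,"z": -0.17,"twist": 0}
    - {"x": 0.1,"y": 0,"z": -0.17,"twist": 0}
    - {"x": 0,"y": 0,"z": 0,"twist": 0}
  force: 60

```text
time_s: 13.85
eef_pos: [0.5289, -0.0129, 0.1687]
tcp_rot: [-2.75, 1.57, 2.128]
wrist_force: [1.0, -1.3, -3.6]
finger_gap: 0.0227
```

```bash
python3 -c "
from h import *
st()"
```

```text
t13.85 along 100.8 lat -1.1 z 168.7 yaw 0.1651 F along 1.4 lat 0.7 z -3.6 M [-0.32 -0.38 -0.16] gap 0.0227
```

drive_tool:
  series:
    - {"x": 0.1,"y": 0,"z": -0.17,"twist": 0}
    - {"x": 0.1,"y": 0,"z": -0.17,"twist": 0}
    - {"x": 0.1,"y": 0,"z": -0.17,"twist": 0}
    - {"x": 0,"y": 0,"z": 0,"twist": 0}

```text
time_s: 14.18
eef_pos: [0.5283, -0.0082, 0.1661]
tcp_rot: [0.671, 1.57, -0.735]
wrist_force: [1.6, -3.4, -1.5]
finger_gap: 0.0228
```

```bash
python3 -c "
from h import *
st()"
```

```text
t14.18 along 96.2 lat -0.9 z 166.1 yaw 0.1651 F along 3.6 lat 1.0 z -1.5 M [-0.69 -0.35 -0.08] gap 0.0228
```

The drift has met the seal's tail, about 31–33 mm in. I push on.

drive_tool:
  series:
    - {"x": 0.1,"y": 0,"z": -0.17,"twist": 0}
    - {"x": 0.1,"y": 0,"z": -0.17,"twist": 0}
    - {"x": 0.1,"y": 0,"z": -0.17,"twist": 0}
    - {"x": 0.1,"y": 0,"z": -0.17,"twist": 0}
    - {"x": 0.1,"y": 0,"z": -0.17,"twist": 0}
    - {"x": 0,"y": 0,"z": 0,"twist": 0}

```text
time_s: 14.68
eef_pos: [0.5267, 0.0007, 0.1607]
tcp_rot: [-3.062, 1.57, 1.816]
wrist_force: [2.2, -3.6, -1.1]
finger_gap: 0.0226
```

```bash
python3 -c "
from h import *
st()"
```

```text
t14.68 along 87.1 lat -1.0 z 160.7 yaw 0.1649 F along 4.0 lat 1.6 z -1.1 M [-0.64 -0.4  -0.16] gap 0.0226
```

drive_tool:
  series:
    - {"x": 0.1,"y": 0,"z": -0.17,"twist": 0}
    - {"x": 0.1,"y": 0,"z": -0.17,"twist": 0}
    - {"x": 0.1,"y": 0,"z": -0.17,"twist": 0}
    - {"x": 0.1,"y": 0,"z": -0.17,"twist": 0}
    - {"x": 0.1,"y": 0,"z": -0.17,"twist": 0}
    - {"x": 0.1,"y": 0,"z": -0.17,"twist": 0}

```text
time_s: 15.18
eef_pos: [0.5252, 0.0102, 0.155]
tcp_rot: [0.217, 1.57, -1.188]
wrist_force: [1.4, -4.9, -0.3]
finger_gap: 0.022
```

```bash
python3 -c "
from h import *
st()
f=cam('side');save('s14',f,(240,180,400,300),5)"
```

```text
t15.18 along 77.5 lat -0.9 z 155.0 yaw 0.1650 F along 5.1 lat 0.5 z -0.3 M [-1.01 -0.26 -0.02] gap 0.0220
```

View pics/s14.png

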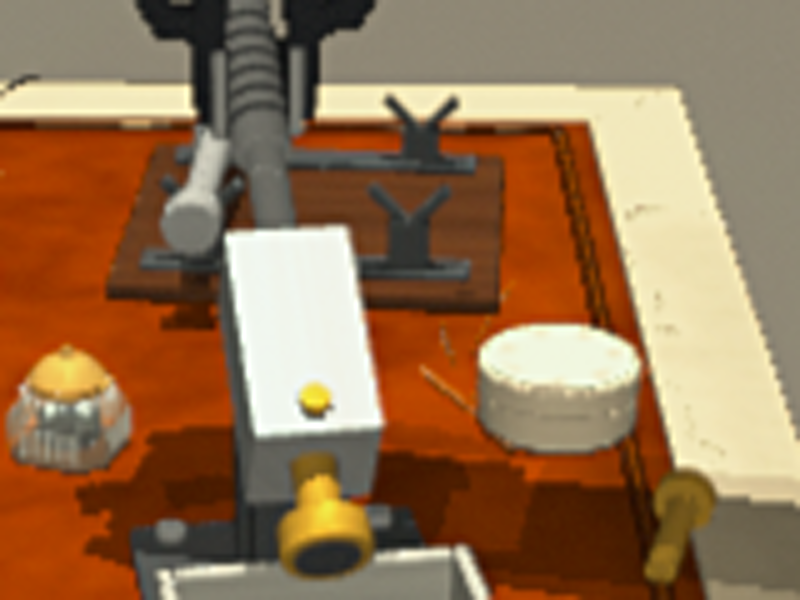

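The seal's head is now well out, at crop (325,540). Pushing on.

drive_tool:
  series:
    - {"x": 0.1,"y": 0,"z": -0.17,"twist": 0}
    - {"x": 0.1,"y": 0,"z": -0.17,"twist": 0}
    - {"x": 0.1,"y": 0,"z": -0.17,"twist": 0}
    - {"x": 0.1,"y": 0,"z": -0.17,"twist": 0}
    - {"x": 0.1,"y": 0,"z": -0.17,"twist": 0}
    - {"x": 0.1,"y": 0,"z": -0.17,"twist": 0}
    - {"x": 0.1,"y": 0,"z": -0.17,"twist": 0}
    - {"x": 0.1,"y": 0,"z": -0.17,"twist": 0}
    - {"x": 0.1,"y": 0,"z": -0.17,"twist": 0}
    - {"x": 0.1,"y": 0,"z": -0.17,"twist": 0}
    - {"x": 0,"y": 0,"z": 0,"twist": 0}

```text
time_s: 16.15
eef_pos: [0.5224, 0.0271, 0.145]
tcp_rot: [1.925, 1.571, 0.52]
wrist_force: [1.7, -2.2, -1.0]
finger_gap: 0.0224
```

```bash
python3 -c "
from h import *
st()
f=cam('side');save('s15',f,(240,180,400,360),3.3)"
```

```text
t16.15 along 60.3 lat -0.9 z 145.0 yaw 0.1651 F along 2.5 lat 1.3 z -1.0 M [-0.81 -0.34 -0.07] gap 0.0224
```

View pics/s15.png

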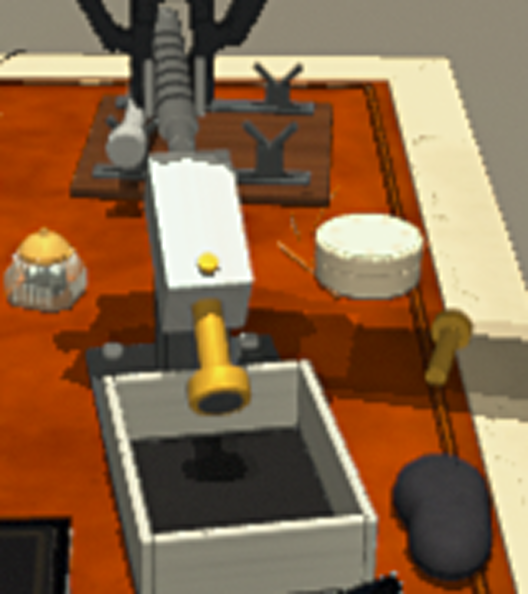

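s ≈ 75 mm. I push on to about 92 mm.

drive_tool:
  series:
    - {"x": 0.1,"y": 0,"z": -0.17,"twist": 0}
    - {"x": 0.1,"y": 0,"z": -0.17,"twist": 0}
    - {"x": 0.1,"y": 0,"z": -0.17,"twist": 0}
    - {"x": 0.1,"y": 0,"z": -0.17,"twist": 0}
    - {"x": 0.1,"y": 0,"z": -0.17,"twist": 0}
    - {"x": 0.1,"y": 0,"z": -0.17,"twist": 0}
    - {"x": 0.1,"y": 0,"z": -0.17,"twist": 0}
    - {"x": 0,"y": 0,"z": 0,"twist": 0}

```text
time_s: 16.87
eef_pos: [0.5216, 0.0383, 0.1395]
tcp_rot: [1.013, 1.568, -0.393]
wrist_force: [1.7, -3.6, 3.7]
finger_gap: 0.0224
```

```bash
python3 -c "
from h import *
st()
f=cam('side');save('s16',f,(240,180,400,360),3.3)"
```

```text
t16.87 along 49.2 lat 0.1 z 139.5 yaw 0.1652 F along 3.8 lat 1.1 z 3.7 M [-1.07 -0.31 -0.1 ] gap 0.0224
```

View pics/s16.png

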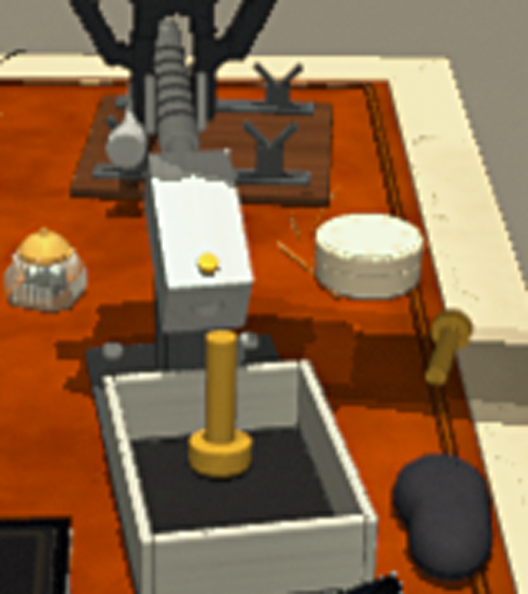

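The seal has dropped into the tray; its head is at crop (220,455), inside the walls. I retract along the bore.

drive_tool:
  series:
    - {"x": -0.25,"y": 0,"z": 0.43,"twist": 0}
    - {"x": -0.5,"y": 0,"z": 0.87,"twist": 0}
    - {"x": -0.75,"y": 0,"z": 1.3,"twist": 0}
    - {"x": -0.75,"y": 0,"z": 1.3,"twist": 0}
    - {"x": -0.75,"y": 0,"z": 1.3,"twist": 0}
    - {"x": -0.75,"y": 0,"z": 1.3,"twist": 0}
    - {"x": -0.75,"y": 0,"z": 1.3,"twist": 0}
    - {"x": -0.75,"y": 0,"z": 1.3,"twist": 0}
    - {"x": -0.5,"y": 0,"z": 0.87,"twist": 0}
    - {"x": 0,"y": 0,"z": 0,"twist": 0}

```text
time_s: 17.75
eef_pos: [0.5378, -0.0618, 0.1972]
tcp_rot: [0.996, 1.568, -0.412]
wrist_force: [0.7, 0.4, -1.5]
finger_gap: 0.0222
```

```bash
python3 -c "
from h import *
st()
f=cam('side');save('s17',f,(240,150,400,360),2.8)
f=cam('wrist');save('w17',f)"
```

```text
t17.75 along 150.6 lat -0.3 z 197.2 yaw 0.1628 F along -0.3 lat 0.7 z -1.5 M [-0.01 -0.04  0.01] gap 0.0222
```

View pics/s17.png

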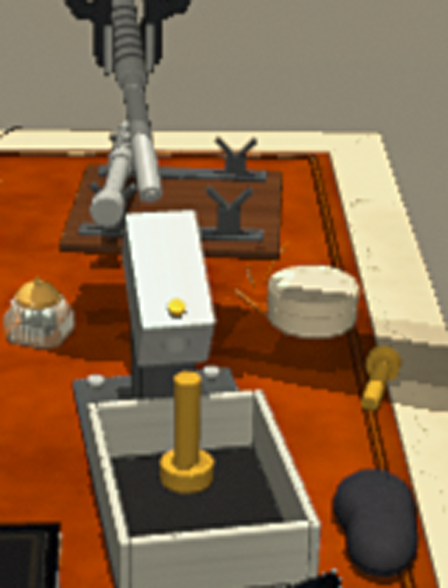

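View pics/w17.png

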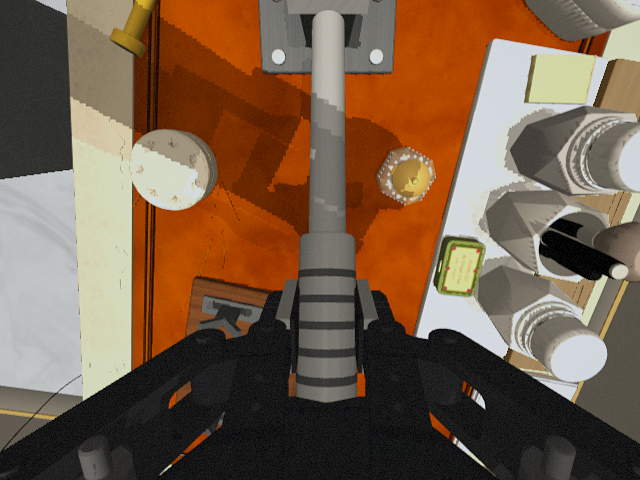

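The drift is out of the bore at its tilt. The seal stands in the tray, inside the walls. I move back over the rest.

Run:
```python
from h import *
plan([.4478,-.2785,.16],-.072,11,nt=8)
```

```text
end [ 0.44783647 -0.27846861  0.15999333] -0.07584199254527252
{"x": 0.32, "y": -1.12, "z": 1.83, "twist": 0.03}
{"x": 0.32, "y": -1.07, "z": 1.86, "twist": 0.03}
{"x": 0.32, "y": -1.01, "z": 1.89, "twist": 0.03}
{"x": 0.32, "y": -0.95, "z": 1.92, "twist": 0.03}
{"x": 0.32, "y": -0.9, "z": 1.95, "twist": 0.03}
{"x": 0.32, "y": -0.84, "z": 1.98, "twist": 0.03}
{"x": 0.33, "y": -0.78, "z": 2.0, "twist": 0.03}
{"x": 0.32, "y": -0.71, "z": 2.02, "twist": 0.03}
{"x": 0.33, "y": -0.65, "z": 2.04, "twist": 0.0}
{"x": 0.32, "y": -0.66, "z": 2.04, "twist": 0.0}
{"x": 0.33, "y": -0.65, "z": 2.04, "twist": 0.0}
```

drive_tool:
  series:
    - {"x": 0.32,"y": -1.12,"z": 1.83,"twist": 0.03}
    - {"x": 0.32,"y": -1.07,"z": 1.86,"twist": 0.03}
    - {"x": 0.32,"y": -1.0,"z": 1.9,"twist": 0.03}
    - {"x": 0.32,"y": -0.95,"z": 1.92,"twist": 0.03}
    - {"x": 0.32,"y": -0.9,"z": 1.95,"twist": 0.03}
    - {"x": 0.32,"y": -0.84,"z": 1.98,"twist": 0.03}
    - {"x": 0.33,"y": -0.78,"z": 2.0,"twist": 0.03}
    - {"x": 0.32,"y": -0.71,"z": 2.02,"twist": 0.026}
    - {"x": 0.33,"y": -0.65,"z": 2.04,"twist": 0}
    - {"x": 0.32,"y": -0.65,"z": 2.04,"twist": 0}
    - {"x": 0.33,"y": -0.65,"z": 2.04,"twist": 0}
    - {"x": 0,"y": 0,"z": 0,"twist": 0}

```text
time_s: 18.85
eef_pos: [0.4471, -0.28, 0.1588]
tcp_rot: [-1.857, 1.569, 2.782]
wrist_force: [0.1, -0.4, -1.2]
finger_gap: 0.0225
```

drive_tool:
  series:
    - {"x": 0,"y": 0,"z": 0,"twist": 0}
    - {"x": 0,"y": 0,"z": 0,"twist": 0}
    - {"x": 0,"y": 0,"z": 0,"twist": 0}

```text
time_s: 19.1
eef_pos: [0.4488, -0.2774, 0.1598]
tcp_rot: [-2.727, 1.57, 1.916]
wrist_force: [-0.5, 0.9, -1.3]
finger_gap: 0.0224
```

Run:
```python
from h import *
import pickle
p,T,s=pose();f=cam("wrist");print(s["time_s"],p,yawy(T),T[2],s["wrist_force"],s["finger_gap"])
pickle.dump((p,T,f),open("W18.pkl","wb"));save("w18",f)
f=cam("side");save("s18",f,(240,120,400,300),3.3)
```

```text
19.1 [ 0.44883381 -0.2773513   0.15980697] -0.06967124856314526 [-9.99999804e-01 -2.52120793e-04 -5.73131661e-04] [-0.47824186  0.85142195 -1.26200961] 0.022420713965053497
```

View pics/w18.png

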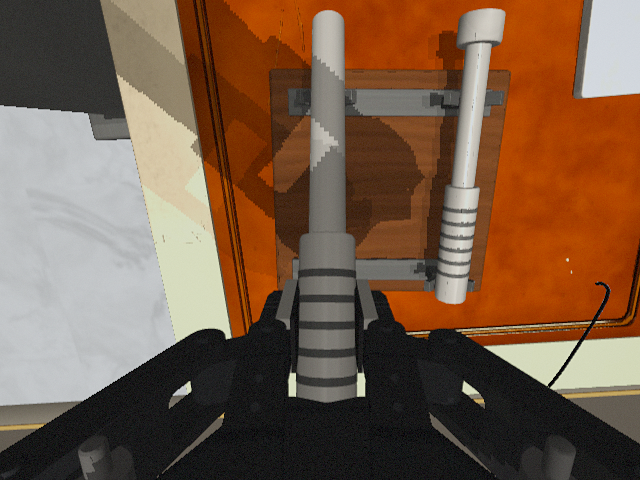

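View pics/s18.png

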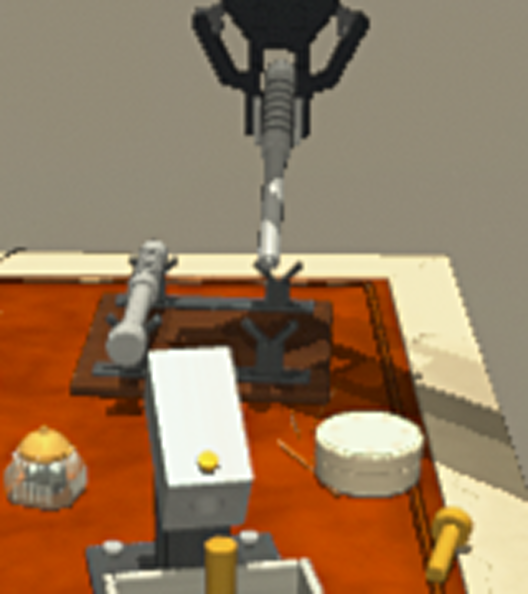

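drive_tool:
  series:
    - {"x": 0.6,"y": -0.09,"z": 0.12,"twist": 0}
    - {"x": 1.2,"y": 0,"z": 0,"twist": 0}
    - {"x": 1.4,"y": 0,"z": 0,"twist": 0}
    - {"x": 1.4,"y": 0,"z": 0,"twist": 0}
    - {"x": 1.0,"y": 0,"z": 0,"twist": 0}
    - {"x": 0.8,"y": 0,"z": 0,"twist": 0}
    - {"x": 0.6,"y": 0,"z": 0,"twist": 0}
    - {"x": 0,"y": 0,"z": 0,"twist": 0}
    - {"x": 0,"y": 0,"z": 0,"twist": 0}
  force: 30

```text
time_s: 19.95
eef_pos: [0.4476, -0.2796, 0.0899]
tcp_rot: [-1.928, 1.571, 2.713]
wrist_force: [-0.3, -0.3, -1.5]
finger_gap: 0.0221
```

```bash
cat >> h.py <<'E'
def sr():
    p,T,s=pose();print("t%.2f"%s["time_s"],(p*1e3).round(1),"yaw %.4f"%yawy(T),"F",np.round(s["wrist_force"],1),"M",np.round(s["torque"],2),"gap %.4f"%s["finger_gap"])
E
python3 - <<'E'
from h import *
sr()
f=cam("wrist");save("w19",f);sr()
E
```

```text
t19.95 [ 447.6 -279.6   89.9] yaw -0.0709 F [-0.3 -0.3 -1.5] M [-0.01  0.01  0.02] gap 0.0221
t20.00 [ 447.9 -279.9   90.4] yaw -0.0709 F [ 0.1 -0.5 -1.8] M [ 0.02 -0.06  0.06] gap 0.0224
```

View pics/w19.png

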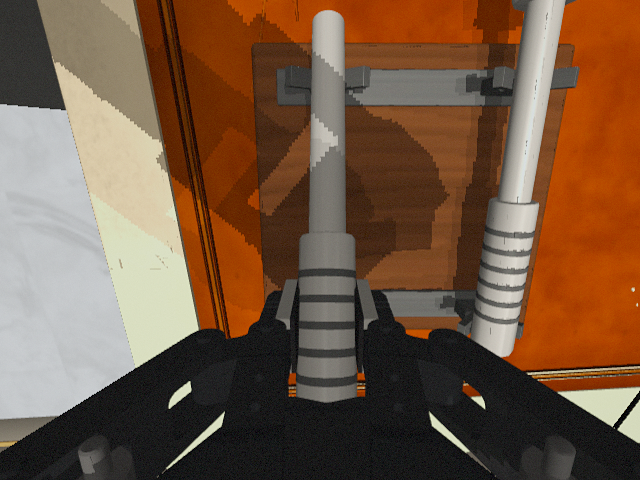

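The shaft is centred over the front notch (both at u≈328). I lower slowly with the lightest grip so that the notch levels the drift.

drive_tool:
  series:
    - {"x": 0.3,"y": 0,"z": -0.1,"twist": 0}
    - {"x": 0.3,"y": 0,"z": 0,"twist": 0}
    - {"x": 0.3,"y": 0,"z": 0,"twist": 0}
    - {"x": 0.3,"y": 0,"z": 0,"twist": 0}
    - {"x": 0,"y": 0,"z": 0,"twist": 0}
  force: 20

```text
time_s: 20.42
eef_pos: [0.448, -0.2787, 0.078]
tcp_rot: [1.619, 1.57, -0.024]
wrist_force: [0.8, 0.1, 2.4]
finger_gap: 0.0224
```

```bash
python3 -c "
from h import *
sr()"
```

```text
t20.42 [ 448.  -278.7   78. ] yaw -0.0717 F [0.8 0.1 2.4] M [ 0.34 -0.07 -0.01] gap 0.0224
```

drive_tool:
  series:
    - {"x": 0.3,"y": 0,"z": 0,"twist": 0}
    - {"x": 0.3,"y": 0,"z": 0,"twist": 0}
    - {"x": 0.3,"y": 0,"z": 0,"twist": 0}
    - {"x": 0.3,"y": 0,"z": 0,"twist": 0}
    - {"x": 0,"y": 0,"z": 0,"twist": 0}

```text
time_s: 20.83
eef_pos: [0.4477, -0.2785, 0.0655]
tcp_rot: [2.769, 1.57, 1.126]
wrist_force: [0.8, -0.3, 4.3]
finger_gap: 0.022
```

```bash
python3 -c "
from h import *
sr()
f=cam('wrist');save('w20',f)"
```

```text
t20.83 [ 447.7 -278.5   65.5] yaw -0.0718 F [ 0.8 -0.3  4.3] M [ 0.41 -0.22 -0.07] gap 0.0220
```

View pics/w20.png

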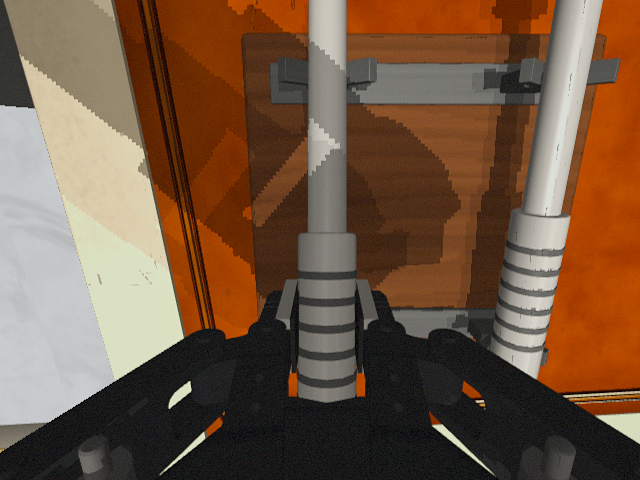

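The notch is levelling the drift: the shaft in the view has widened and the force is about 4 N. I continue down.

drive_tool:
  series:
    - {"x": 0.3,"y": 0,"z": 0,"twist": 0}
    - {"x": 0.3,"y": 0,"z": 0,"twist": 0}
    - {"x": 0.3,"y": 0,"z": 0,"twist": 0}
    - {"x": 0.3,"y": 0,"z": 0,"twist": 0}
    - {"x": 0.3,"y": 0,"z": 0,"twist": 0}
    - {"x": 0.3,"y": 0,"z": 0,"twist": 0}
    - {"x": 0.3,"y": 0,"z": 0,"twist": 0}
    - {"x": 0,"y": 0,"z": 0,"twist": 0}

```text
time_s: 21.55
eef_pos: [0.4476, -0.2784, 0.0444]
tcp_rot: [-2.8, 1.57, 1.841]
wrist_force: [1.5, -2.4, 3.1]
finger_gap: 0.0221
```

```bash
python3 -c "
from h import *
sr()"
```

```text
t21.55 [ 447.6 -278.4   44.4] yaw -0.0715 F [ 1.5 -2.4  3.1] M [ 0.1  -0.12 -0.14] gap 0.0221
```

drive_tool:
  series:
    - {"x": 0.3,"y": 0,"z": 0,"twist": 0}
    - {"x": 0.3,"y": 0,"z": 0,"twist": 0}
    - {"x": 0.2,"y": 0,"z": 0,"twist": 0}
    - {"x": 0,"y": 0,"z": 0,"twist": 0}

```text
time_s: 21.88
eef_pos: [0.4476, -0.2784, 0.0365]
tcp_rot: [-2.903, 1.57, 1.738]
wrist_force: [1.7, -2.0, 3.3]
finger_gap: 0.0221
```

```bash
python3 -c "
from h import *
sr()"
```

```text
t21.88 [ 447.6 -278.4   36.5] yaw -0.0714 F [ 1.7 -2.   3.3] M [-0.09 -0.2  -0.1 ] gap 0.0221
```

drive_tool:
  series:
    - {"x": 0.2,"y": 0,"z": 0,"twist": 0}
    - {"x": 0.15,"y": 0,"z": 0,"twist": 0}
    - {"x": 0,"y": 0,"z": 0,"twist": 0}

```text
time_s: 22.13
eef_pos: [0.4477, -0.2786, 0.0333]
tcp_rot: [2.274, 1.571, 0.632]
wrist_force: [1.3, -3.3, 3.2]
finger_gap: 0.0223
```

```bash
python3 -c "
from h import *
sr()"
```

```text
t22.13 [ 447.7 -278.6   33.3] yaw -0.0712 F [ 1.3 -3.3  3.2] M [ 0.01 -0.12 -0.12] gap 0.0223
```

drive_tool:
  series:
    - {"x": 0.1,"y": 0,"z": 0,"twist": 0}
    - {"x": 0.1,"y": 0,"z": 0,"twist": 0}
    - {"x": 0,"y": 0,"z": 0,"twist": 0}
    - {"x": 0,"y": 0,"z": 0,"twist": 0}

```text
time_s: 22.47
eef_pos: [0.4478, -0.2787, 0.0322]
tcp_rot: [-0.913, 1.571, -2.554]
wrist_force: [-1.1, -1.5, 8.6]
finger_gap: 0.0223
```

```bash
python3 -c "
from h import *
sr()
f=cam('wrist');save('w21',f)
f=cam('side');save('s21',f,(240,180,400,300),5)"
```

```text
t22.47 [ 447.8 -278.7   32.2] yaw -0.0707 F [-1.1 -1.5  8.6] M [ 0.11  0.21 -0.02] gap 0.0223
```

View pics/w21.png

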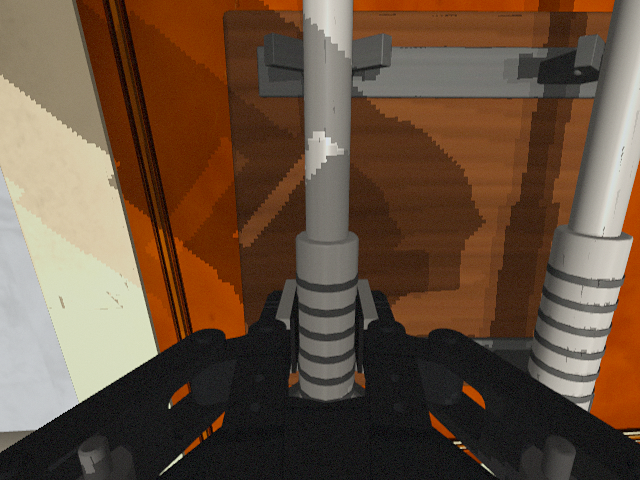

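View pics/s21.png

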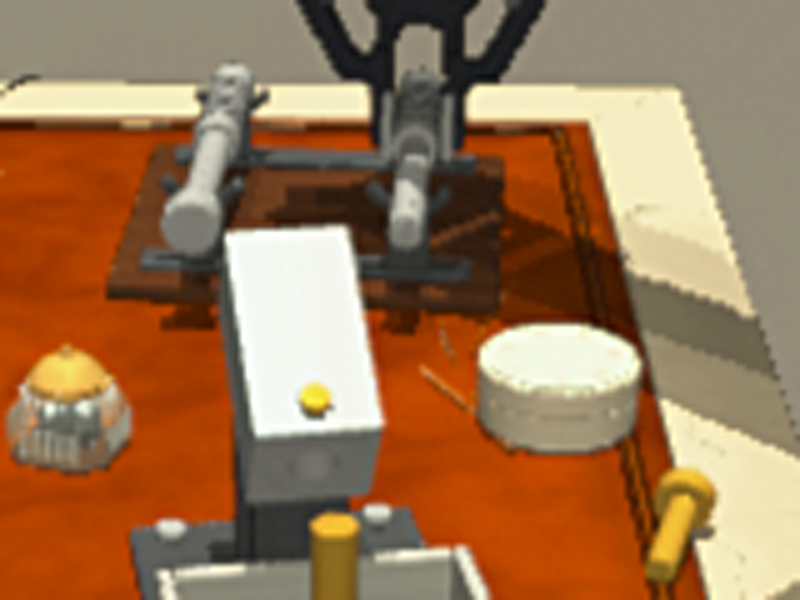

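The drift is seated: force 8.6 N on both notches, and the view matches the one at pickup, with the handle front at v=234 against 230, about 1 mm off. I release and rise.

drive_tool:
  series:
    - {"x": 0,"y": 0,"z": 0,"twist": 0}
    - {"x": 0,"y": 0,"z": 0,"twist": 0}
    - {"x": 0,"y": 0,"z": 0,"twist": 0}
    - {"x": 0,"y": 0,"z": 0,"twist": 0}
    - {"x": 0,"y": 0,"z": 0,"twist": 0}
    - {"x": -0.3,"y": 0,"z": 0,"twist": 0}
    - {"x": -0.8,"y": 0,"z": 0,"twist": 0}
    - {"x": -1.5,"y": 0,"z": 0,"twist": 0}
    - {"x": -2.0,"y": 0,"z": 0,"twist": 0}
    - {"x": -2.5,"y": 0,"z": 0,"twist": 0}
    - {"x": -2.5,"y": 0,"z": 0,"twist": 0}
    - {"x": -1.0,"y": 0,"z": 0,"twist": 0}
  jaw: 60

```text
time_s: 23.57
eef_pos: [0.4493, -0.28, 0.1419]
tcp_rot: [0.873, 1.564, -0.769]
wrist_force: [0.7, -0.8, 1.1]
finger_gap: 0.0655
```

drive_tool:
  series:
    - {"x": -1,"y": 0,"z": 1,"twist": 0}
    - {"x": -2,"y": 0,"z": 1,"twist": 0}
    - {"x": -2,"y": 0,"z": 0,"twist": 0}
    - {"x": 0,"y": 0,"z": 0,"twist": 0}
    - {"x": 0,"y": 0,"z": 0,"twist": 0}
    - {"x": 0,"y": 0,"z": 0,"twist": 0}

```text
time_s: 24.07
eef_pos: [0.4455, -0.2981, 0.1859]
tcp_rot: [-2.283, 1.568, 2.359]
wrist_force: [-0.3, 0.8, -0.6]
finger_gap: 0.0655
```

```bash
python3 -c "
from h import *
sr()
f=cam('wrist');save('w22',f)
f=cam('side');save('s22',f,(240,170,400,360),3.1)
f=cam('top');save('t22',f)"
```

```text
t24.07 [ 445.5 -298.1  185.9] yaw -0.0712 F [-0.3  0.8 -0.6] M [-0.01 -0.02 -0.01] gap 0.0655
```

View pics/w22.png

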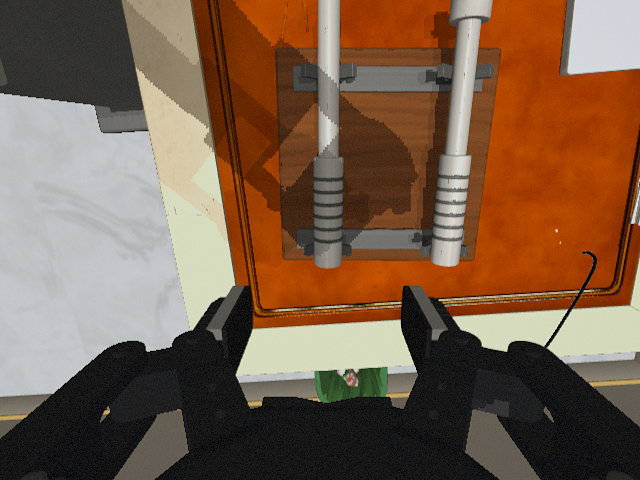

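View pics/s22.png

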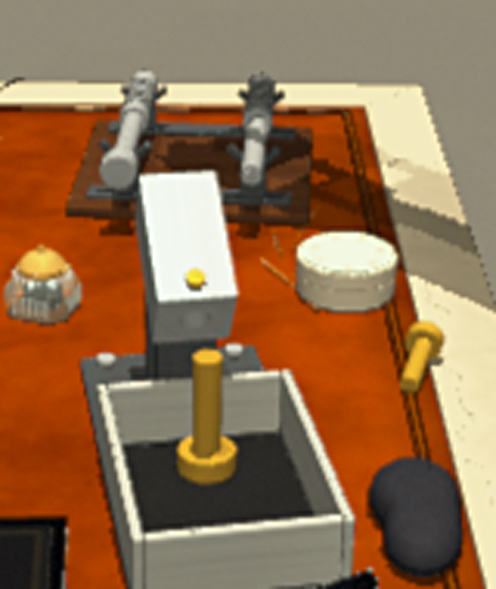

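View pics/t22.png

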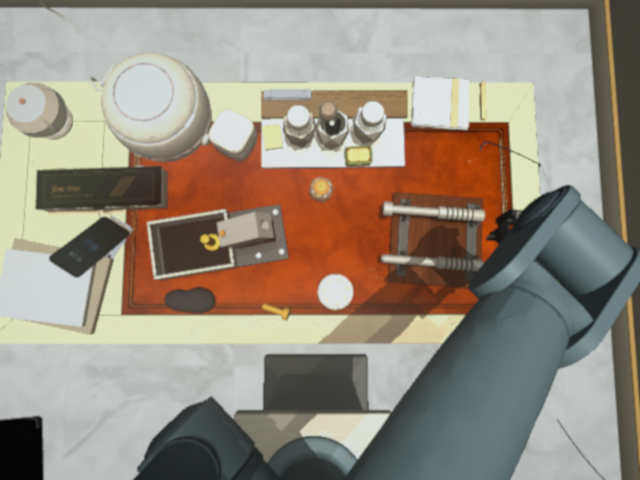

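The final views show three things:
- The drift lies in both its notches, at wrist view (328, 0–268), beside the untouched punch.
- The seal stands in the tray, at top view (209,242).
- The bystanders are where they were.

```bash
python3 -c "
from h import *
sr(); env.hand_in(); sr()"
```

```text
t24.22 [ 445.5 -297.8  185.7] yaw -0.0709 F [ 0.3 -0.2  0.6] M [-0.03  0.    0.02] gap 0.0652
the job is handed in; nothing more can be done
the job is handed in; nothing more can be done
```

The seal is out of the bore and standing upright in the catch tray, and the drift is back in its own notches. I handed the job in at 24.2 s.

- **What I did:** I took the slim drift from the rest and hooked its nose in the upper mouth. I then levered it to the 30° slope in a light grip and pushed the seal out. The notches levelled the drift again as I laid it back.
- **Forces:** wrist readings between moves stayed below about 12 N throughout. The firmest push against the holder read 6.4 N.
- **Last checks:** side, top and wrist pictures show the seal inside the tray walls and the drift level in both notches. The punch, tub, inkwell, paperweight and the small brass pin look to be where they were. The gripper was open and clear of everything, about 14 cm above the drift.
- **Small disagreements:** the drift lies about 1 mm further back along its axis than before. The wrist camera read about 1.2 mm off sideways from the grasp, which I corrected for.

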